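# Gang stamping dies in a bench jig and lock it for hammering

## Robot

A 6-joint arm with a two-finger parallel gripper is mounted at the origin on the work surface. World frame = base frame: x ahead of the robot, y to its left, z up, the work surface at z = 0. Lengths are in m, angles in rad, forces in N, time in s.
With the tool pointing down it reaches from about 0.225 to 0.875 m from the base axis. Payload 3.4 kg.
Tool frame: the origin (TCP) lies at the very end of the fingers, on their centre line; the grasp point (between the pads) lies 19 mm behind it; z points along the fingers, y is the line along which they close (so a half turn about z gives the same grasp; the last joint's range is limited). The gripper opens to 85 mm and grips with 20 to 120 N. Pads are 22 mm wide; open, the fingers measure 114 mm over their backs; the gripper's body (76 mm by 85 mm) begins 54 mm behind the grasp point. The pads swing forward as they close: fully open they stand 13 mm farther back than shut.
Start: joints at [-1.321, 0.276, 1.505, -0, 1.361, -0.121], TCP at [0.208, -0.536, 0.231] pointing down, gripper open.
Joint ranges: [-2.89, 2.89], [-0.75, 2.08], [0.22, 2.7], [-1.18, 4.32], [0.11, 2.71], [-2.7, 2.7]. Speed limits (rad/s): [2.57, 2.57, 3.14, 3.14, 3.14, 3.14].

## Interface

Orientations are given as a unit quaternion [w, x, y, z].
In Python, from rig import get_state, optics, sign_off gives the robot as it stands.
- The arm moves only by the tool send_rows, never from a script. Its argument "increments" is a list of rows, each an object with "gripper": the gripper's target within -1 to 1 (shut at 1, half-way at 0, fully open at -1); "linear": the shift along the world's x, y, z in m, a list of three; "delta_rot": the turn, a rotation vector about the world's x, y, z in rad, a list of three. In form: [{"gripper": gripper, "linear": [dx, dy, dz], "delta_rot": [rx, ry, rz]}, ...]. A call has 1 to 8 rows; each row is the pose to reach, as a shift and turn from the pose commanded when the call began; what a row does not reach only later rows make up. A row lasts 1/10 s, in which the tool goes at most 50 mm and 8.59 degrees, less where a joint would pass 70% of its speed; a pose out of reach is approached as far as the arm can. A call with a gripper value outside its range is refused whole. The fingers move at their own pace and stop on an object; "newtons" is the grip in N (left out, the last holds). Time passes only in rows, so rows that repeat a pose let the fingers close. It gives the time, the measured TCP pose, the force, the opening and the grip force at its end, in the units of the state.
- get_state(): the state, without advancing time (a new reading comes with each control period).
- optics.get_image(name): name is "side" or "top"; returns a dict with "pixels" (480x640x3 uint8, blue, green, red), "K" (3x3 intrinsics, pixels), "rvec" (rotation vector, rad) and "tvec" (3), from world to camera coordinates, as OpenCV has them. Camera axes: x right, y down, z forward; pixel columns grow to the right and rows downward; lengths in m; the calibration is good to about 2 mm. A picture is of the moment at which its call begins. There is no depth.
- sign_off(): hands the job in; it is judged then, once.
The state is a dict: "clock": time; "qpos": joint angles; "qd": joint speeds; "effort": joint torques, N m; "position": TCP position; "ee_rot": TCP orientation; "contact_force": force on the tool from outside, world axes, zero at the start; "moment": the same for the moment, N m; "width": finger opening in m; "gripper_force": force on a finger pad.
Only numpy, scipy, OpenCV 4.12 (cv2) and the standard library are available. Lean on these libraries where they do the work, as an engineer would, in place of code of your own. Each camera call takes 0.05 s, during which the arm holds its last target. There are 200 camera calls.

## Task

Load the jig for hammering: first turn the black clamp knob anticlockwise to free the sliding jaw and draw the jaw back, then stand every stamping die on the jig's bed, lying across it, centred, side by side in one close row against the fixed fence, and push the jaw up snug against the row. Then turn the clamp knob clockwise until it is tight, and only after that run the big hexagon jam nut on the stud clockwise all the way down until it seats on the jaw's slotted bar. Leave the other things on the bench where they are.

Things in the scene. Friction and masses are not known exactly. Their poses are not given: they have to be found in the camera images.
- jig: dark steel jig, bolted down. Origin on the table under the bed. x runs across the bed (away from the robot, towards the stud), y along the slide, z up. Bed: x -47 to 47 mm, y -100 to 150 mm, flat top 15 mm above the table. Beside it, at x = 95, y = 10 mm, a fixed threaded stud on a pedestal: 30 mm thick, top 80 mm above the table
- fence (a point): middle of the fixed fence's face, which looks along the jig's +y (jig x = 0, y = -80 mm); this point is on the bed's top, 15 mm above the table. The fence is 86 mm wide and 22 mm high
- jaw (a joint): sliding aluminium jaw, 86 mm across (jig x), 80 mm long (jig y), top 39.5 mm above the table. Value = clear gap in m from fence face to jaw face, 0 to 0.14; starts nearly closed. Slides along jig y with 4 N of friction (plus about 2 N per die pushed) and can be dragged by its knob. It gives way to a shove even when clamped, so do not push it then
- jaw_face (a point): middle of the sliding jaw's face, which looks to the fence (jig -y), at the level of the bed's top; axes as the jig's
- bar (a point): middle of the aluminium slotted bar that the jaw carries and that slides past the stud, under the nut: 50 mm wide (jig x 70 to 120 mm), 168 mm long along jig y, 8 mm thick; this point is on its top, 29.5 mm above the table, 14 mm behind the jaw face
- knob (a joint): angle of the black clamp knob on the jaw in rad, growing clockwise seen from above: 0 = free (stop), 1.4 = tight (stop). Starts tight. Stiffness 0.12 N m, stays where it is left. At 0 its grip bar lies along jig x, at 1.4 nearly along jig y
- knob_grip (a point): centre of the knob's grip bar, on the turning axis, 45 mm behind the jaw face on the bed's middle line (jig x = 0), 76.5 mm above the table. The bar is 57 mm long, 14 mm thick, 32 mm high (its top 83.5 mm above the table); this point's x axis lies along the bar and turns with it
- nut (a joint): angle of the jam nut in rad, growing clockwise seen from above as it runs down: 0 = right up, 5.0 = seated hard on the slotted bar (stop). It drops 1.6 mm per rad. Stiffness 0.12 N m, stays where it is left. Starts near the top (0 to 0.9)
- nut_mid (a point): centre of the steel hexagon nut on the stud: 46 mm across flats (53 across corners), 28 mm high. Its x axis is square to one pair of flats (the others at 60 and 120 degrees) and turns with the nut. Seated, its underside is 30 mm above the table and this point 44 mm
- hammer: bystander: hammer
- pliers: bystander: pliers with red handles
- collar: bystander: white ceramic collar, 32 mm across, 30 mm high, among the dies
- bezel: bystander: flat aluminium ring, 56 mm across
- jar: bystander: glass jar
- block: bystander: square steel bench block 110 mm
- spool: bystander: wooden spool, 60 mm across
- die1_mid (a point): a steel stamping die (all alike; absent ones give None): foot 70 x 28 mm and 14 mm high, with a shank 20 mm square rising 40 mm from its middle (54 mm in all, about 0.32 kg). This point is on its axis 27 mm above its underside; x runs along the 70 mm of the foot. At the start it stands on the table to the left of the jig
- die2_mid (a point): a steel stamping die (all alike; absent ones give None): foot 70 x 28 mm and 14 mm high, with a shank 20 mm square rising 40 mm from its middle (54 mm in all, about 0.32 kg). This point is on its axis 27 mm above its underside; x runs along the 70 mm of the foot. At the start it stands on the table to the left of the jig
- die3_mid (a point): a steel stamping die (all alike; absent ones give None): foot 70 x 28 mm and 14 mm high, with a shank 20 mm square rising 40 mm from its middle (54 mm in all, about 0.32 kg). This point is on its axis 27 mm above its underside; x runs along the 70 mm of the foot. At the start it stands on the table to the left of the jig
- die4_mid (a point): a steel stamping die (all alike; absent ones give None): foot 70 x 28 mm and 14 mm high, with a shank 20 mm square rising 40 mm from its middle (54 mm in all, about 0.32 kg). This point is on its axis 27 mm above its underside; x runs along the 70 mm of the foot. At the start it stands on the table to the left of the jig
Not all that is in view belongs to the job. What is shaped like the part that bears die3_mid but orange is not meant.

How it is judged:
By the outcome, as a careful person would: the job done as asked, in the order asked, and still so for the second after the job is handed in, with the robot touching nothing.
Of die1, die2, die3, die4 only 2 to 4 are there at a start; the rules pass over those that are not, and their reading is None.
At some moment in a run one of die1, die2, die3, die4 may be knocked a few centimetres aside while the robot is not near it.
Once in a run the grip may slacken for a moment while it holds something.
It also fails if it takes over 210 s, if anything falls off the work surface, if the arm or the gripper's body presses on something with over 40 N, if the wrist force passes 120 N, or if a joint passes its speed limit or range.

## Working session

There is one attempt and no reset: what is moved stays moved. The work goes in short steps, Python scripts to look and compute and a tool call to move; the robot and the scene stay as the last step left them, time stands still between calls to the robot, and variables do not carry over. Pictures are saved under pics/ and viewed, at most 14 in all, crops included, and the job is handed in when it is done.

Besides the shell and the picture viewer there is one more tool, called after ">>>" by a JSON object that holds its "name" and its "arguments", one argument or row to a line. send_rows: Moves the arm, as the interface text tells. Its arguments: {"type":"object","properties":{"increments":{"type":"array"},"newtons":{"type":"number"}},"required":["increments"]}

```bash
mkdir -p pics
cat > h.py <<'E'
import numpy as np, cv2
from rig import get_state, optics, sign_off
def shot(n,f=None):
    d=optics.get_image(n)
    if f: cv2.imwrite('pics/'+f,d['pixels'])
    np.savez('last_'+n+'.npz',**{k:np.array(v) for k,v in d.items()})
    return d
def load(n): return dict(np.load('last_'+n+'.npz'))
def proj(d,P):
    return cv2.projectPoints(np.atleast_2d(np.array(P,float)),d['rvec'],d['tvec'],d['K'],None)[0][:,0]
def ray(d,uv):
    R=cv2.Rodrigues(d['rvec'])[0]; c=-R.T@np.ravel(d['tvec'])
    v=R.T@np.linalg.inv(d['K'])@np.array([uv[0],uv[1],1.]); return c,v
def atz(d,uv,z):
    c,v=ray(d,uv); return c+v*(z-c[2])/v[2]
def tri(d1,u1,d2,u2):
    c1,v1=ray(d1,u1);c2,v2=ray(d2,u2)
    s=np.linalg.lstsq(np.c_[v1,-v2],c2-c1,rcond=None)[0]
    a,b=c1+v1*s[0],c2+v2*s[1]; return (a+b)/2,np.linalg.norm(a-b)
def crop(d,f,x0,y0,x1,y1,k):
    cv2.imwrite('pics/'+f,cv2.resize(d['pixels'][y0:y1,x0:x1],None,fx=k,fy=k,interpolation=cv2.INTER_CUBIC))
E
python3 - <<'E'
from h import *
s=get_state();print(s)
for n in('top','side'):
    d=shot(n,n+'0.png');c,_=ray(d,(320,240));print(n,c,d['K'][0,0])
E
```

```text
{'clock': 0.0, 'qpos': array([-1.32098945e+00,  2.76586514e-01,  1.50618200e+00,  1.51793837e-05,
        1.36069982e+00, -1.21006953e-01]), 'qd': array([-0.00104385, -0.00166238, -0.00107208, -0.00010085, -0.00028078,
        0.0003302 ]), 'effort': array([ 3.81970531e-04, -4.16773224e+01, -2.45801979e+01, -2.29951183e-04,
        1.08400395e-02,  2.09412178e-05]), 'position': array([ 0.20822355, -0.53537986,  0.23042509]), 'ee_rot': array([-9.36374168e-04,  9.82861179e-01,  1.84344848e-01, -5.29492376e-05]), 'contact_force': array([ 0.08801503, -0.27832609, -0.43474198]), 'moment': array([-0.01124043,  0.01117669,  0.0100558 ]), 'gripper_force': 0.0, 'width': 0.08560243196912914}
top [3.90601437e-01 1.34621092e-04 1.44279749e+00] 514.2535878105751
side [0.48420722 0.92853299 0.81735978] 447.1509989685115
```

View pics/top0.png

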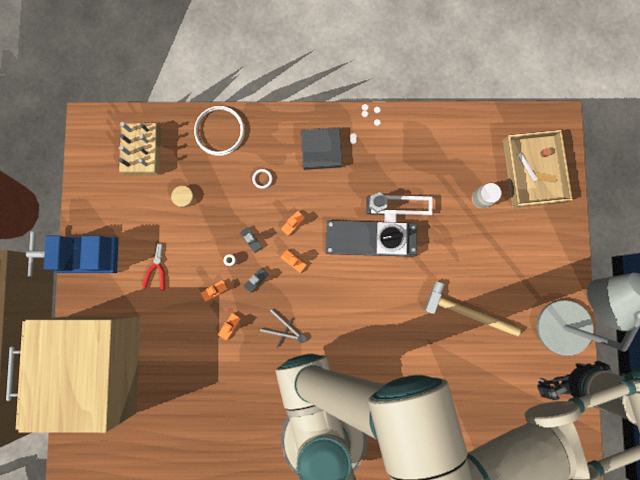

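View pics/side0.png

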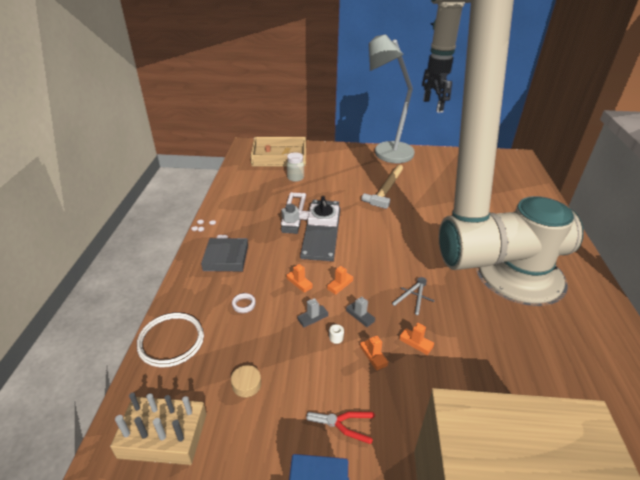

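Top view: up is world +x and left is world +y. Candidates for the dies are the steel ones at (251,239) and (257,279). The orange look-alikes at (293,222), (293,261), (215,290) and (229,326) are excluded, as are the white collar at (229,260) and the punches in the wooden rack at (138,148). The knob is at (391,237) and the nut at (377,202). The jaw is closed towards the right, where the fence is. Next I'll check closer.

Run:
```python
from h import *
t=load('top');s=load('side')
a=cv2.resize(t['pixels'][180:300,200:320],(600,600),interpolation=cv2.INTER_CUBIC)
cv2.imwrite('pics/c1.png',cv2.resize(t['pixels'][185:300,225:425],(800,460),interpolation=cv2.INTER_CUBIC))
cv2.imwrite('pics/c2.png',cv2.resize(s['pixels'][185:345,265:415],(562,600),interpolation=cv2.INTER_CUBIC))
```

```text
(no output)
```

View pics/c1.png

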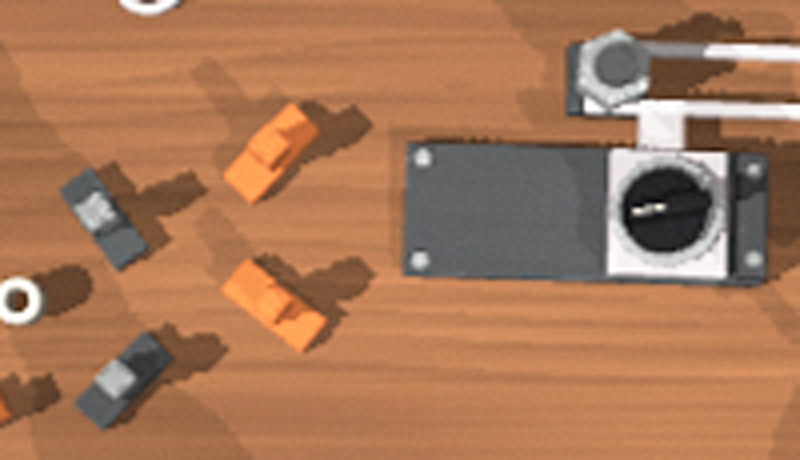

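View pics/c2.png

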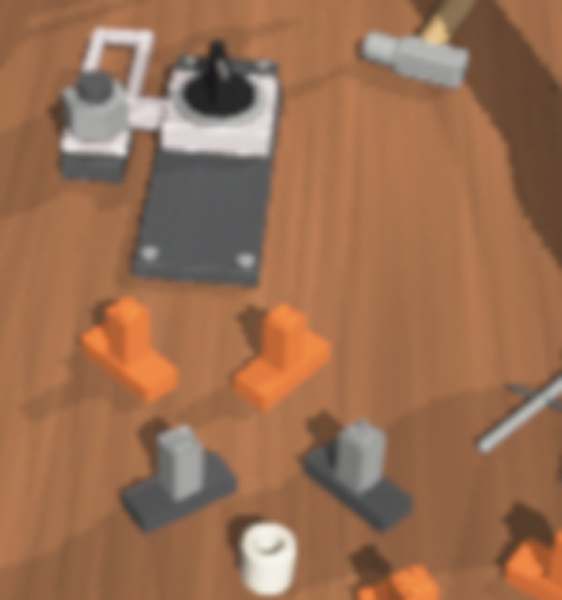

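The close crops confirm two grey steel dies, at c1 (105,215) and (125,380). The rest of that shape are orange. The jaw is near the fence, the knob bar roughly along jig y, and the nut is high on the stud.

Run:
```python
from h import *
np.set_printoptions(precision=4,suppress=True)
t=load('top');s=load('side')
T=lambda u:(225+u[0]/4-.375,185+u[1]/4-.375)
S=lambda u:(265+u[0]/3.747-.37,185+u[1]/3.75-.37)
for n,l,z in (('bed',[(408,143),(769,155),(768,284),(403,275)],.015),('A foot',[(60,190),(90,168),(150,247),(120,272)],.014),('B foot',[(75,403),(150,330),(175,355),(103,430)],.014)):
    P=np.array([atz(t,T(u),z) for u in l]);r=cv2.minAreaRect((P[:,:2]*1000).astype(np.float32))
    print(n,P.mean(0),r,[np.degrees(np.arctan2(*(P[(i+1)%4]-P[i])[[1,0]])).round(1) for i in range(4)])
l=[(158,0)]
bs=[(133,275),(257,284),(281,62)]
print('bed side',[atz(s,S(u),.015) for u in bs])
for n,a,b in (('A top',(97,212),(182,434)),('B top',(116,380),(362,430)),('stud',(620,65),(97,84)),('knobtop',(667,210),(218,50))):
    print(n,*tri(t,T(a),s,S(b)))
print('A',atz(t,T((97,212)),.054),'B',atz(t,T((116,380)),.054),'stud',atz(t,T((620,65)),.08),atz(s,S((97,84)),.08))
print('jaw face corner/back', [atz(t,T(u),.0395) for u in((607,150),(607,275),(728,151),(727,276))])
```

```text
bed [ 0.5454 -0.1342  0.015 ] ((545.5663452148438, -134.0025177001953), (253.61036682128906, 92.8120346069336), 88.27696990966797) [np.float64(-92.0), np.float64(178.3), np.float64(88.5), np.float64(-2.3)]
A foot [0.5426 0.2024 0.014 ] ((542.3881225585938, 201.98855590820312), (71.81151580810547, 27.052486419677734), 36.67988967895508) [np.float64(-53.3), np.float64(-142.5), np.float64(130.1), np.float64(36.6)]
B foot [0.4309 0.1864 0.014 ] ((431.33905029296875, 186.75485229492188), (27.064802169799805, 71.94720458984375), 46.356231689453125) [np.float64(-45.5), np.float64(-134.7), np.float64(136.4), np.float64(46.6)]
bed side [array([0.594 , 0.0069, 0.015 ]), array([0.5032, 0.0089, 0.015 ]), array([ 0.4966, -0.2834,  0.015 ])]
A top [0.5424 0.2019 0.0563] 0.0010746267592398166
B top [0.4296 0.1876 0.055 ] 0.000635240681533767
stud [ 0.6395 -0.1524  0.0726] 0.0016633047541809258
knobtop [ 0.5427 -0.1801  0.0913] 0.005840445866754322
A [0.5432 0.2022 0.054 ] B [0.4294 0.1878 0.054 ] stud [ 0.639  -0.1516  0.08  ] [ 0.6371 -0.1414  0.08  ]
jaw face corner/back [array([ 0.5871, -0.1463,  0.0395]), array([ 0.5008, -0.1452,  0.0395]), array([ 0.5862, -0.2295,  0.0395]), array([ 0.5   , -0.2271,  0.0395])]
```

```bash
cat >> h.py <<'E'
def go(p,psi):
    s=get_state();q=s['ee_rot'];w,x,y,z=q
    cur=np.degrees(np.arctan2(2*(x*y+w*z),1-2*(y*y+z*z)))
    dpsi=(psi-cur+180)%360-180
    print('now',s['position'].round(4),'psi',cur.round(2),'q6',np.degrees(s['qpos'][5]).round(1),'| d',(np.array(p)-s['position']).round(4),'dpsi',dpsi.round(2),'rad',np.radians(dpsi).round(4))
yaw=np.radians(-1.75); J0=np.array([.5447,-.159,0])
Rj=np.array([[np.cos(yaw),-np.sin(yaw),0],[np.sin(yaw),np.cos(yaw),0],[0,0,1]])
def jig(p): return J0+Rj@np.array(p,float)
E
python3 - <<'E'
from h import *
np.set_printoptions(precision=4,suppress=True)
t=load('top');s=load('side')
T=lambda u:(225+u[0]/4-.375,185+u[1]/4-.375)
S=lambda u:(265+u[0]/3.747-.37,185+u[1]/3.75-.37)
print(tri(t,T((667,211)),s,S((218,92))),atz(t,T((667,211)),.05),atz(s,S((218,92)),.05),jig((0,-.022,.05)))
v=cv2.resize(t['pixels'][185:300,225:425],(800,460),interpolation=cv2.INTER_CUBIC)
inv=lambda p:((p[0]-225+.375)*4,(p[1]-185+.375)*4)
for P in [(-.047,-.1,.015),(.047,-.1,.015),(.047,.15,.015),(-.047,.15,.015),(0,-.022,.0835),(0,-.022,.05),(.095,.01,.08)]+[(x,y,.0395) for x in(-.043,.043) for y in (-.067,.013)]:
    print(P,np.round(inv(proj(t,jig(P))[0])), end=' ')
    q=proj(s,jig(P))[0];print(np.round([(q[0]-265+.37)*3.747,(q[1]-185+.37)*3.75]))
go([.543,-.181,.16],98)
E
```

```text
(array([ 0.5445, -0.1858,  0.0476]), np.float64(0.0013085821325416883)) [ 0.5436 -0.1855  0.05  ] [ 0.545  -0.1824  0.05  ] [ 0.544 -0.181  0.05 ]
(-0.047, -0.1, 0.015) [765. 286.] [282.  79.]
(0.047, -0.1, 0.015) [766. 152.] [172.  71.]
(0.047, 0.15, 0.015) [409. 142.] [132. 259.]
(-0.047, 0.15, 0.015) [406. 276.] [259. 269.]
(0, -0.022, 0.0835) [667. 205.] [220.  58.]
(0, -0.022, 0.05) [660. 210.] [219.  93.]
(0.095, 0.01, 0.08) [620.  64.] [95. 76.]
(-0.043, -0.067, 0.0395) [723. 276.] [276.  76.]
(-0.043, 0.013, 0.0395) [606. 273.] [269. 133.]
(0.043, -0.067, 0.0395) [725. 152.] [173.  69.]
(0.043, 0.013, 0.0395) [608. 149.] [161. 125.]
now [ 0.2082 -0.5355  0.2305] psi 21.24 q6 -6.9 | d [ 0.3348  0.3545 -0.0705] dpsi 76.76 rad 1.3397
```

>>> {"name": "send_rows", "arguments": {
  "increments": [
    {"gripper": -0.2, "linear": [0.335, 0.352, -0.05], "delta_rot": [0, 0, 1.34]},
    {"gripper": -0.2, "linear": [0.335, 0.352, -0.05], "delta_rot": [0, 0, 1.34]},
    {"gripper": -0.2, "linear": [0.335, 0.352, -0.05], "delta_rot": [0, 0, 1.34]},
    {"gripper": -0.2, "linear": [0.335, 0.352, -0.05], "delta_rot": [0, 0, 1.34]},
    {"gripper": -0.2, "linear": [0.335, 0.352, -0.05], "delta_rot": [0, 0, 1.34]},
    {"gripper": -0.2, "linear": [0.335, 0.352, -0.05], "delta_rot": [0, 0, 1.34]},
    {"gripper": -0.2, "linear": [0.335, 0.352, -0.05], "delta_rot": [0, 0, 1.34]},
    {"gripper": -0.2, "linear": [0.335, 0.352, -0.05], "delta_rot": [0, 0, 1.34]}
  ],
  "newtons": 40
}}

```text
clock: 0.9
position: [0.4836, -0.2459, 0.1899]
ee_rot: [-0.0, 0.705, 0.709, -0.0]
contact_force: [0.9, -0.7, -0.3]
width: 0.0513
gripper_force: 0.0
```

```bash
python3 -c "
from h import *
go([.5437,-.1835,.06],98);print(get_state()['width'])"
```

```text
now [ 0.4836 -0.2459  0.1899] psi 90.35 q6 -34.7 | d [ 0.0601  0.0624 -0.1299] dpsi 7.65 rad 0.1335
0.05133392693964466
```

>>> {"name": "send_rows", "arguments": {
  "increments": [
    {"gripper": -0.2, "linear": [0.06, 0.062, -0.06], "delta_rot": [0, 0, 0.13]},
    {"gripper": -0.2, "linear": [0.06, 0.062, -0.06], "delta_rot": [0, 0, 0.13]},
    {"gripper": -0.2, "linear": [0.06, 0.062, -0.06], "delta_rot": [0, 0, 0.13]},
    {"gripper": -0.2, "linear": [0.06, 0.062, -0.06], "delta_rot": [0, 0, 0.13]}
  ]
}}

```text
clock: 1.3
position: [0.5423, -0.1845, 0.1289]
ee_rot: [-0.002, 0.659, 0.752, -0.001]
contact_force: [-0.5, 0.0, 0.1]
width: 0.0515
gripper_force: 0.0
```

```bash
python3 -c "
from h import *
d=shot('side');crop(d,'k1.png',255,120,375,270,4)
go([.5437,-.1835,.06],98);print(get_state()['width'])"
```

```text
now [ 0.5423 -0.1857  0.13  ] psi 97.51 q6 -33.3 | d [ 0.0014  0.0022 -0.07  ] dpsi 0.49 rad 0.0085
0.05112524267763999
```

View pics/k1.png

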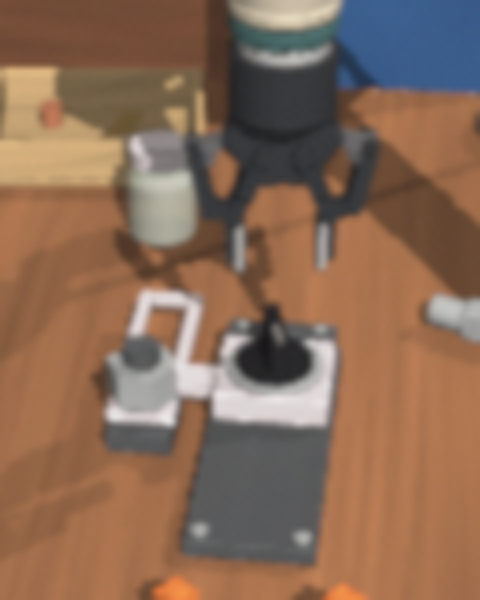

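The fingers straddle the bar (tips near columns 238 and 323, bar at about 275). I'm lowering and closing.

>>> {"name": "send_rows", "arguments": {
  "increments": [
    {"gripper": -0.2, "linear": [0.0015, 0.001, -0.04], "delta_rot": [0, 0, 0.01]},
    {"gripper": -0.2, "linear": [0.0015, 0.001, -0.071], "delta_rot": [0, 0, 0.01]},
    {"gripper": -0.2, "linear": [0.0015, 0.001, -0.071], "delta_rot": [0, 0, 0.01]},
    {"gripper": 0.9, "linear": [0.0015, 0.001, -0.071], "delta_rot": [0, 0, 0.01]},
    {"gripper": 0.9, "linear": [0.0015, 0.001, -0.071], "delta_rot": [0, 0, 0.01]},
    {"gripper": 0.9, "linear": [0.0015, 0.001, -0.071], "delta_rot": [0, 0, 0.01]},
    {"gripper": 0.9, "linear": [0.0015, 0.001, -0.071], "delta_rot": [0, 0, 0.01]},
    {"gripper": 0.9, "linear": [0.0015, 0.001, -0.071], "delta_rot": [0, 0, 0.01]}
  ],
  "newtons": 30
}}

```text
clock: 2.15
position: [0.5447, -0.186, 0.0618]
ee_rot: [0.002, 0.656, 0.755, -0.0]
contact_force: [-3.5, -0.8, 6.3]
width: 0.0132
gripper_force: 31.6
```

>>> {"name": "send_rows", "arguments": {
  "increments": [
    {"gripper": 0.9, "linear": [0, 0, 0.003], "delta_rot": [0, 0, 0]},
    {"gripper": 0.9, "linear": [0, 0, 0.003], "delta_rot": [0, 0, 0.1]},
    {"gripper": 0.9, "linear": [0, 0, 0.003], "delta_rot": [0, 0, 0.2]},
    {"gripper": 0.9, "linear": [0, 0, 0.003], "delta_rot": [0, 0, 0.3]},
    {"gripper": 0.9, "linear": [0, 0, 0.003], "delta_rot": [0, 0, 0.4]},
    {"gripper": 0.9, "linear": [0, 0, 0.003], "delta_rot": [0, 0, 0.5]},
    {"gripper": 0.9, "linear": [0, 0, 0.003], "delta_rot": [0, 0, 0.6]},
    {"gripper": 0.9, "linear": [0, 0, 0.003], "delta_rot": [0, 0, 0.7]}
  ]
}}

```text
clock: 2.95
position: [0.5464, -0.1847, 0.062]
ee_rot: [0.002, 0.356, 0.934, 0.001]
contact_force: [5.6, 0.3, -11.2]
width: 0.0133
gripper_force: 31.4
```

>>> {"name": "send_rows", "arguments": {
  "increments": [
    {"gripper": 0.9, "linear": [0, 0, 0], "delta_rot": [0, 0, 0.1]},
    {"gripper": 0.9, "linear": [0, 0, 0], "delta_rot": [0, 0, 0.2]},
    {"gripper": 0.9, "linear": [0, 0, 0], "delta_rot": [0, 0, 0.3]},
    {"gripper": 0.9, "linear": [0, 0, 0], "delta_rot": [0, 0, 0.4]},
    {"gripper": 0.9, "linear": [0, 0, 0], "delta_rot": [0, 0, 0.5]},
    {"gripper": 0.9, "linear": [0, 0, 0], "delta_rot": [0, 0, 0.6]},
    {"gripper": 0.9, "linear": [0, 0, 0], "delta_rot": [0, 0, 0.68]}
  ]
}}

```text
clock: 3.65
position: [0.5471, -0.1831, 0.062]
ee_rot: [0.003, 0.025, 1.0, 0.002]
contact_force: [7.2, 4.5, -10.3]
width: 0.0133
gripper_force: 31.4
```

```bash
python3 -c "
from h import *
go([.5437,-.1835,.06],178);s=get_state();print(s['width'],s['contact_force'],s['moment'])"
```

```text
now [ 0.5471 -0.1831  0.062 ] psi 177.16 q6 -113.0 | d [-0.0034 -0.0004 -0.002 ] dpsi 0.84 rad 0.0146
0.013331152146940481 [  7.15419374   4.4891565  -10.25485967] [ 0.59832721 -1.1387387  -0.17722377]
```

>>> {"name": "send_rows", "arguments": {
  "increments": [
    {"gripper": 0.9, "linear": [0.001, 0, -0.002], "delta_rot": [0, 0, 0.02]},
    {"gripper": 0.9, "linear": [0.001, 0, -0.002], "delta_rot": [0, 0, 0.04]},
    {"gripper": 0.9, "linear": [0.001, 0, -0.002], "delta_rot": [0, 0, 0.04]}
  ]
}}

```text
clock: 3.95
position: [0.5471, -0.1839, 0.0619]
ee_rot: [0.002, 0.007, 1.0, 0.001]
contact_force: [3.5, 3.5, 4.1]
width: 0.0131
gripper_force: 34.1
```

```bash
python3 -c "
from h import *
go([.5437,-.1835,.06],178);s=get_state();print(s['width'],s['contact_force'],s['moment'])"
```

```text
now [ 0.5471 -0.1839  0.0619] psi 179.24 q6 -115.0 | d [-0.0034  0.0004 -0.0019] dpsi -1.24 rad -0.0216
0.013064536217618451 [3.54126037 3.47364075 4.10076502] [ 0.69199167 -0.39245411 -0.70054819]
```

Moment −0.70 N m shows the knob is at its free stop. Drawing the jaw back.

>>> {"name": "send_rows", "arguments": {
  "increments": [
    {"gripper": 0.9, "linear": [0.001, 0.015, 0], "delta_rot": [0, 0, -0.02]},
    {"gripper": 0.9, "linear": [0.0015, 0.035, 0], "delta_rot": [0, 0, -0.02]},
    {"gripper": 0.9, "linear": [0.002, 0.055, 0], "delta_rot": [0, 0, -0.02]},
    {"gripper": 0.9, "linear": [0.003, 0.075, 0], "delta_rot": [0, 0, -0.02]},
    {"gripper": 0.9, "linear": [0.0035, 0.095, 0], "delta_rot": [0, 0, -0.02]},
    {"gripper": 0.9, "linear": [0.004, 0.115, 0], "delta_rot": [0, 0, -0.02]},
    {"gripper": 0.9, "linear": [0.004, 0.115, 0], "delta_rot": [0, 0, -0.02]}
  ]
}}

```text
clock: 4.65
position: [0.5508, -0.0686, 0.0618]
ee_rot: [0.002, 0.015, 1.0, 0.0]
contact_force: [2.3, 4.0, 6.2]
width: 0.0133
gripper_force: 33.9
```

>>> {"name": "send_rows", "arguments": {
  "increments": [
    {"gripper": -0.2, "linear": [0, 0, 0], "delta_rot": [0, 0, 0]},
    {"gripper": -0.2, "linear": [0, 0, 0], "delta_rot": [0, 0, 0]},
    {"gripper": -0.2, "linear": [0, 0, 0], "delta_rot": [0, 0, 0]},
    {"gripper": -0.2, "linear": [0, 0, 0.05], "delta_rot": [0, 0, 0]},
    {"gripper": -0.2, "linear": [0, 0, 0.08], "delta_rot": [0, 0, 0]},
    {"gripper": -0.2, "linear": [-0.05, 0, 0.1], "delta_rot": [0, 0, 0]},
    {"gripper": -0.2, "linear": [-0.1, 0, 0.12], "delta_rot": [0, 0, 0]},
    {"gripper": -0.2, "linear": [-0.15, 0, 0.12], "delta_rot": [0, 0, 0]}
  ]
}}

```text
clock: 5.45
position: [0.4062, -0.0707, 0.1816]
ee_rot: [0.002, 0.015, 1.0, -0.001]
contact_force: [0.0, -0.4, 1.3]
width: 0.0515
gripper_force: 0.0
```

Run:
```python
from h import *
t=shot('top');s=shot('side')
a=cv2.resize(t['pixels'][185:300,225:425],(800,460),interpolation=cv2.INTER_CUBIC)
cv2.imwrite('pics/c3.png',a)
go([.5425,.2020,.12],-52+90)
```

```text
now [ 0.3986 -0.0686  0.1795] psi 178.16 q6 -107.7 | d [ 0.1439  0.2706 -0.0595] dpsi -140.16 rad -2.4462
```

View pics/c3.png

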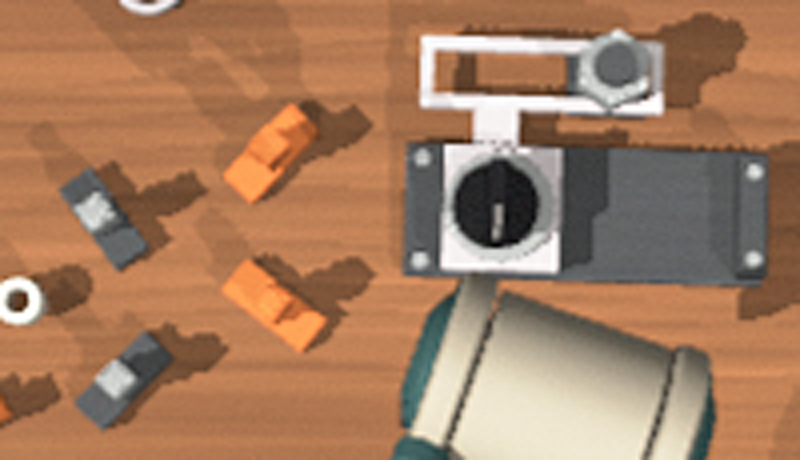

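The jaw is drawn back (face at c1 column 560, fence near 738), the knob bar lies along jig x, and both dies are unmoved. Going to die A, the upper one.

>>> {"name": "send_rows", "arguments": {
  "increments": [
    {"gripper": -0.2, "linear": [0.144, 0.271, -0.04], "delta_rot": [0, 0, -0.893]},
    {"gripper": -0.2, "linear": [0.144, 0.271, -0.04], "delta_rot": [0, 0, -0.893]},
    {"gripper": -0.2, "linear": [0.144, 0.271, -0.04], "delta_rot": [0, 0, -0.893]},
    {"gripper": -0.2, "linear": [0.144, 0.271, -0.04], "delta_rot": [0, 0, -0.893]},
    {"gripper": -0.2, "linear": [0.144, 0.271, -0.04], "delta_rot": [0, 0, -0.893]},
    {"gripper": -0.2, "linear": [0.144, 0.271, -0.04], "delta_rot": [0, 0, -0.893]},
    {"gripper": -0.2, "linear": [0.144, 0.271, -0.04], "delta_rot": [0, 0, -0.893]},
    {"gripper": -0.2, "linear": [0.144, 0.271, -0.04], "delta_rot": [0, 0, -0.893]}
  ]
}}

```text
clock: 6.35
position: [0.5526, 0.2052, 0.1382]
ee_rot: [-0.0, 0.445, 0.896, 0.001]
contact_force: [0.5, -0.0, 0.0]
width: 0.0511
gripper_force: 0.0
```

Run:
```python
from h import *
s=shot('side');crop(s,'g1.png',280,200,380,330,4.5)
go([.5425,.2020,.022],127)
```

```text
now [0.5511 0.2028 0.1384] psi 127.25 q6 -23.8 | d [-0.0086 -0.0008 -0.1164] dpsi -0.25 rad -0.0044
```

View pics/g1.png

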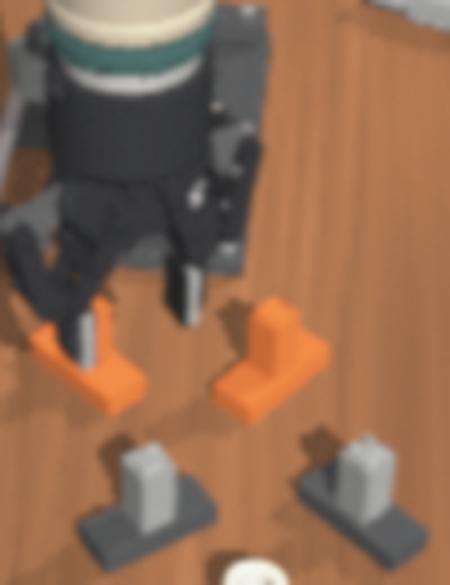

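The gripper is above die A (shank at crop (148,490)). I'm correcting xy and coming down to an intermediate height.

>>> {"name": "send_rows", "arguments": {
  "increments": [
    {"gripper": -0.2, "linear": [-0.0085, -0.001, -0.03], "delta_rot": [0, 0, 0]},
    {"gripper": -0.2, "linear": [-0.0085, -0.001, -0.06], "delta_rot": [0, 0, 0]},
    {"gripper": -0.2, "linear": [-0.0085, -0.001, -0.06], "delta_rot": [0, 0, 0]},
    {"gripper": -0.2, "linear": [-0.0085, -0.001, -0.06], "delta_rot": [0, 0, 0]}
  ]
}}

```text
clock: 6.8
position: [0.5416, 0.1991, 0.08]
ee_rot: [-0.0, 0.446, 0.895, -0.001]
contact_force: [0.3, 0.3, 1.0]
width: 0.0508
gripper_force: 0.0
```

Run:
```python
from h import *
s=shot('side');crop(s,'g2.png',290,230,370,330,6)
go([.5425,.2020,.022],127)
```

```text
now [0.5427 0.1995 0.0811] psi 127.03 q6 -23.7 | d [-0.0002  0.0025 -0.0591] dpsi -0.03 rad -0.0005
```

View pics/g2.png

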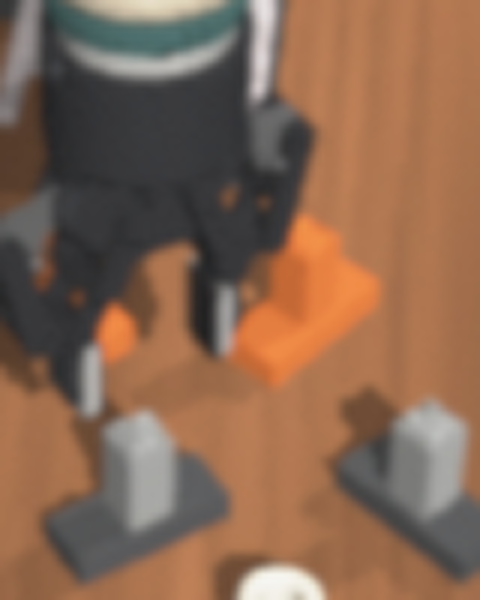

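Run:
```python
from h import *
s=load('side')
for P in [(.5427,.1995,.0811),(.5427,.1995,.087),(.5425,.202,.054)]: print(P,(proj(s,P)[0]-[290,230]+.4)*6)
```

```text
(0.5427, 0.1995, 0.0811) [140.32690588 374.64165755]
(0.5427, 0.1995, 0.087) [140.3858398  363.70059617]
(0.5425, 0.202, 0.054) [140.03474277 428.6045215 ]
```

>>> {"name": "send_rows", "arguments": {
  "increments": [
    {"gripper": -0.2, "linear": [0, 0.0025, -0.03], "delta_rot": [0, 0, 0]},
    {"gripper": -0.2, "linear": [0, 0.0025, -0.057], "delta_rot": [0, 0, 0]},
    {"gripper": -0.2, "linear": [0, 0.0025, -0.057], "delta_rot": [0, 0, 0]},
    {"gripper": 0.9, "linear": [0, 0.0025, -0.057], "delta_rot": [0, 0, 0]},
    {"gripper": 0.9, "linear": [0, 0.0025, -0.057], "delta_rot": [0, 0, 0]},
    {"gripper": 0.9, "linear": [0, 0.0025, -0.057], "delta_rot": [0, 0, 0]},
    {"gripper": 0.9, "linear": [0, 0.0025, -0.057], "delta_rot": [0, 0, 0]},
    {"gripper": 0.9, "linear": [0, 0.0025, -0.057], "delta_rot": [0, 0, 0]}
  ],
  "newtons": 80
}}

```text
clock: 7.65
position: [0.5438, 0.2032, 0.0254]
ee_rot: [0.002, 0.446, 0.895, 0.001]
contact_force: [-0.0, 0.4, 6.1]
width: 0.0189
gripper_force: 78.9
```

Run:
```python
from h import *
s=get_state();print(s['width'],s['gripper_force'],s['contact_force'],jig((0,-.062,.125)))
go(jig((0,-.062,.125)),88.25)
```

```text
0.018867360266563646 78.85683417320251 [-0.02487394  0.38226793  6.11248215] [ 0.54280661 -0.22097108  0.125     ]
now [0.5438 0.2032 0.0254] psi 127.08 q6 -23.4 | d [-0.001  -0.4241  0.0996] dpsi -38.83 rad -0.6777
```

>>> {"name": "send_rows", "arguments": {
  "increments": [
    {"gripper": 0.9, "linear": [0, 0, 0.05], "delta_rot": [0, 0, 0]},
    {"gripper": 0.9, "linear": [0, 0, 0.1], "delta_rot": [0, 0, 0]},
    {"gripper": 0.9, "linear": [0, -0.04, 0.11], "delta_rot": [0, 0, -0.08]},
    {"gripper": 0.9, "linear": [0, -0.08, 0.11], "delta_rot": [0, 0, -0.16]},
    {"gripper": 0.9, "linear": [0, -0.125, 0.11], "delta_rot": [0, 0, -0.24]},
    {"gripper": 0.9, "linear": [0, -0.17, 0.11], "delta_rot": [0, 0, -0.32]},
    {"gripper": 0.9, "linear": [0, -0.215, 0.11], "delta_rot": [0, 0, -0.4]},
    {"gripper": 0.9, "linear": [0, -0.26, 0.11], "delta_rot": [0, 0, -0.48]}
  ]
}}

```text
clock: 8.45
position: [0.5414, -0.0589, 0.1335]
ee_rot: [0.0, 0.647, 0.763, 0.0]
contact_force: [0.5, -0.4, -2.7]
width: 0.0184
gripper_force: 79.5
```

>>> {"name": "send_rows", "arguments": {
  "increments": [
    {"gripper": 0.9, "linear": [0, -0.045, 0], "delta_rot": [0, 0, -0.08]},
    {"gripper": 0.9, "linear": [0, -0.09, 0], "delta_rot": [0, 0, -0.16]},
    {"gripper": 0.9, "linear": [-0.001, -0.13, 0], "delta_rot": [0, 0, -0.198]},
    {"gripper": 0.9, "linear": [-0.001, -0.155, 0], "delta_rot": [0, 0, -0.198]},
    {"gripper": 0.9, "linear": [-0.001, -0.164, 0], "delta_rot": [0, 0, -0.198]},
    {"gripper": 0.9, "linear": [-0.001, -0.164, 0], "delta_rot": [0, 0, -0.198]},
    {"gripper": 0.9, "linear": [-0.001, -0.164, 0], "delta_rot": [0, 0, -0.198]}
  ]
}}

```text
clock: 9.15
position: [0.5405, -0.2198, 0.1329]
ee_rot: [-0.001, 0.718, 0.696, 0.0]
contact_force: [-0.1, 0.5, -3.4]
width: 0.0185
gripper_force: 79.5
```

Run:
```python
from h import *
s=shot('side');crop(s,'g3.png',265,130,365,255,4.8)
print(s and get_state()['width'])
for P in [jig((0,-.062,.1)),jig((0,-.08,.037))]: print(P,(proj(s,P)[0]-[265,130]+.4)*4.8)
go(jig((0,-.062,.040)),88.25)
```

```text
0.018622182115553623
[ 0.54280661 -0.22097108  0.1       ] [288.34457993 281.58165847]
[ 0.54225692 -0.23896269  0.037     ] [288.99728362 349.43720763]
now [ 0.5406 -0.2195  0.133 ] psi 88.28 q6 -27.3 | d [ 0.0022 -0.0015 -0.093 ] dpsi -0.03 rad -0.0006
```

View pics/g3.png

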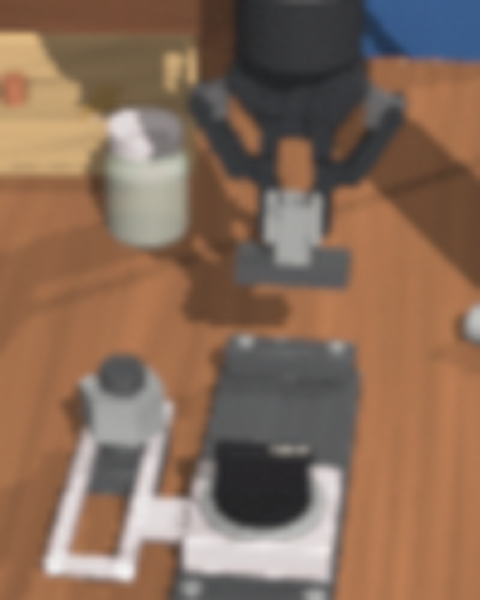

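Die A hangs square in the gripper, and the bed is clear by the fence. Lowering it.

>>> {"name": "send_rows", "arguments": {
  "increments": [
    {"gripper": 0.9, "linear": [0.002, -0.001, -0.04], "delta_rot": [0, 0, 0]},
    {"gripper": 0.9, "linear": [0.002, -0.001, -0.075], "delta_rot": [0, 0, 0]},
    {"gripper": 0.9, "linear": [0.002, -0.001, -0.085], "delta_rot": [0, 0, 0]},
    {"gripper": 0.9, "linear": [0.002, -0.001, -0.085], "delta_rot": [0, 0, 0]},
    {"gripper": 0.9, "linear": [0.002, -0.001, -0.085], "delta_rot": [0, 0, 0]}
  ]
}}

```text
clock: 9.7
position: [0.544, -0.2221, 0.0493]
ee_rot: [0.001, 0.718, 0.696, 0.0]
contact_force: [1.1, -0.6, -1.8]
width: 0.0188
gripper_force: 79.3
```

Run:
```python
from h import *
print(get_state()['contact_force'])
go(jig((0,-.062,.040)),88.25)
```

```text
[ 1.09626405 -0.59107983 -1.81332383]
now [ 0.544  -0.2221  0.0493] psi 88.28 q6 -27.3 | d [-0.0012  0.0011 -0.0093] dpsi -0.03 rad -0.0005
```

>>> {"name": "send_rows", "arguments": {
  "increments": [
    {"gripper": 0.9, "linear": [0, 0.001, -0.004], "delta_rot": [0, 0, 0]},
    {"gripper": 0.9, "linear": [0, 0.001, -0.007], "delta_rot": [0, 0, 0]},
    {"gripper": 0.9, "linear": [0, 0.001, -0.009], "delta_rot": [0, 0, 0]},
    {"gripper": 0.9, "linear": [0, 0.001, -0.009], "delta_rot": [0, 0, 0]}
  ]
}}

```text
clock: 10.1
position: [0.5434, -0.2214, 0.0403]
ee_rot: [0.001, 0.718, 0.696, 0.0]
contact_force: [-1.5, 1.6, 4.4]
width: 0.0187
gripper_force: 80.3
```

Run:
```python
from h import *
print(get_state()['contact_force'])
go(jig((0,-.062,.040)),88.25)
```

```text
[-1.5172411   1.60678052  4.40022605]
now [ 0.5434 -0.2214  0.0403] psi 88.22 q6 -27.2 | d [-0.0005  0.0004 -0.0003] dpsi 0.03 rad 0.0005
```

>>> {"name": "send_rows", "arguments": {
  "increments": [
    {"gripper": -0.2, "linear": [0, 0, 0], "delta_rot": [0, 0, 0]},
    {"gripper": -0.2, "linear": [0, 0, 0], "delta_rot": [0, 0, 0]},
    {"gripper": -0.2, "linear": [0, 0, 0], "delta_rot": [0, 0, 0]},
    {"gripper": -0.2, "linear": [0, 0, 0.04], "delta_rot": [0, 0, 0]},
    {"gripper": -0.2, "linear": [0, 0, 0.08], "delta_rot": [0, 0, 0]},
    {"gripper": -0.2, "linear": [0, 0, 0.1], "delta_rot": [0, 0, 0]},
    {"gripper": -0.2, "linear": [-0.015, 0.045, 0.1], "delta_rot": [0, 0, -0.1]},
    {"gripper": -0.2, "linear": [-0.03, 0.09, 0.1], "delta_rot": [0, 0, -0.2]}
  ]
}}

```text
clock: 10.9
position: [0.5135, -0.1314, 0.1399]
ee_rot: [0.001, 0.786, 0.618, 0.001]
contact_force: [1.3, 0.4, -0.1]
width: 0.0514
gripper_force: 0.0
```

>>> {"name": "send_rows", "arguments": {
  "increments": [
    {"gripper": -0.2, "linear": [-0.084, 0.318, 0], "delta_rot": [0, 0, -0.545]},
    {"gripper": -0.2, "linear": [-0.084, 0.318, 0], "delta_rot": [0, 0, -0.545]},
    {"gripper": -0.2, "linear": [-0.084, 0.318, 0], "delta_rot": [0, 0, -0.545]},
    {"gripper": -0.2, "linear": [-0.084, 0.318, 0], "delta_rot": [0, 0, -0.545]},
    {"gripper": -0.2, "linear": [-0.084, 0.318, 0], "delta_rot": [0, 0, -0.545]},
    {"gripper": -0.2, "linear": [-0.084, 0.318, 0], "delta_rot": [0, 0, -0.545]},
    {"gripper": -0.2, "linear": [-0.084, 0.318, 0], "delta_rot": [0, 0, -0.545]},
    {"gripper": -0.2, "linear": [-0.084, 0.318, 0], "delta_rot": [0, 0, -0.545]}
  ]
}}

```text
clock: 11.7
position: [0.4272, 0.191, 0.1391]
ee_rot: [-0.001, 0.921, 0.39, 0.0]
contact_force: [0.3, -1.1, 0.1]
width: 0.0514
gripper_force: 0.0
```

Run:
```python
from h import *
t=shot('top');s=shot('side')
a=cv2.resize(t['pixels'][185:300,320:425],(548,600),interpolation=cv2.INTER_CUBIC)
b=cv2.resize(s['pixels'][255:335,330:380],None,fx=5,fy=5,interpolation=cv2.INTER_CUBIC)
o=np.zeros((600,800,3),np.uint8);o[:,:548]=a;o[:400,550:800]=b
cv2.imwrite('pics/c4.png',o)
for P in [(.43,.187,.054)]: print((proj(s,P)[0]-[330,255]+.4)*5+[550,0])
for P in [jig((0,-.062,.069)),jig((0,-.08,.037)),jig((0,-.08,.015))]: print((proj(t,P)[0]-[320,185]+.4)*5.217)
go([.43,.187,.024],45.5)
```

```text
[707.9732608  224.08375132]
[448.35247991 272.67032334]
[472.92603366 280.35406824]
[466.01216729 284.78134868]
now [0.4286 0.1873 0.139 ] psi 45.71 q6 59.4 | d [ 0.0014 -0.0003 -0.115 ] dpsi -0.21 rad -0.0036
```

View pics/c4.png

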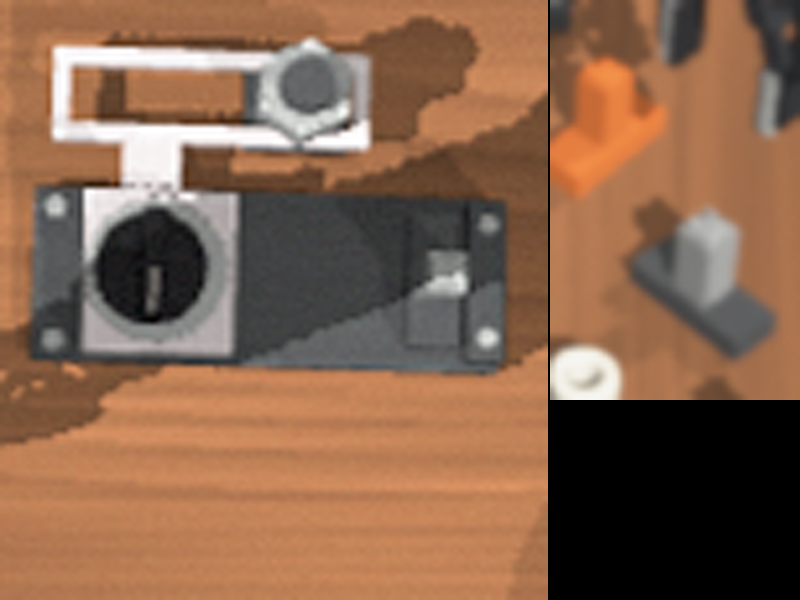

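Die A stands across the bed at crop (436,280), close to the fence. Die B's top is at (708,225), as predicted. Grasping B.

>>> {"name": "send_rows", "arguments": {
  "increments": [
    {"gripper": -0.2, "linear": [0.001, 0, -0.04], "delta_rot": [0, 0, 0]},
    {"gripper": -0.2, "linear": [0.001, 0, -0.08], "delta_rot": [0, 0, 0]},
    {"gripper": -0.2, "linear": [0.001, 0, -0.114], "delta_rot": [0, 0, 0]},
    {"gripper": -0.2, "linear": [0.001, 0, -0.114], "delta_rot": [0, 0, 0]},
    {"gripper": 0.9, "linear": [0.001, 0, -0.114], "delta_rot": [0, 0, 0]},
    {"gripper": 0.9, "linear": [0.001, 0, -0.114], "delta_rot": [0, 0, 0]},
    {"gripper": 0.9, "linear": [0.001, 0, -0.114], "delta_rot": [0, 0, 0]},
    {"gripper": 0.9, "linear": [0.001, 0, -0.114], "delta_rot": [0, 0, 0]}
  ]
}}

```text
clock: 12.6
position: [0.4317, 0.1869, 0.0269]
ee_rot: [0.001, 0.922, 0.387, 0.002]
contact_force: [0.8, -0.9, 6.9]
width: 0.0184
gripper_force: 79.6
```

>>> {"name": "send_rows", "arguments": {
  "increments": [
    {"gripper": 0.9, "linear": [0, 0, 0], "delta_rot": [0, 0, 0]},
    {"gripper": 0.9, "linear": [0, 0, 0], "delta_rot": [0, 0, 0]}
  ]
}}

```text
clock: 12.8
position: [0.4317, 0.1869, 0.0269]
ee_rot: [0.001, 0.922, 0.387, 0.002]
contact_force: [-0.1, -1.0, 6.9]
width: 0.0187
gripper_force: 79.6
```

Run:
```python
from h import *
s=get_state();print(s['width'],s['gripper_force'],s['contact_force'])
go(jig((0,-.032,.14)),88.25)
```

```text
0.018658450064843738 79.64492082595825 [-0.13968669 -1.04010657  6.86334057]
now [0.4317 0.1869 0.0269] psi 45.56 q6 59.4 | d [ 0.112  -0.3779  0.1131] dpsi 42.69 rad 0.7451
```

>>> {"name": "send_rows", "arguments": {
  "increments": [
    {"gripper": 0.9, "linear": [0, 0, 0.05], "delta_rot": [0, 0, 0]},
    {"gripper": 0.9, "linear": [0, 0, 0.1], "delta_rot": [0, 0, 0]},
    {"gripper": 0.9, "linear": [0.014, -0.043, 0.11], "delta_rot": [0, 0, 0.09]},
    {"gripper": 0.9, "linear": [0.028, -0.086, 0.11], "delta_rot": [0, 0, 0.18]},
    {"gripper": 0.9, "linear": [0.042, -0.13, 0.11], "delta_rot": [0, 0, 0.27]},
    {"gripper": 0.9, "linear": [0.056, -0.173, 0.11], "delta_rot": [0, 0, 0.36]},
    {"gripper": 0.9, "linear": [0.07, -0.216, 0.11], "delta_rot": [0, 0, 0.45]},
    {"gripper": 0.9, "linear": [0.084, -0.26, 0.11], "delta_rot": [0, 0, 0.54]}
  ]
}}

```text
clock: 13.6
position: [0.5137, -0.0748, 0.1353]
ee_rot: [0.0, 0.784, 0.62, 0.0]
contact_force: [1.3, 0.8, -4.9]
width: 0.0188
gripper_force: 80.2
```

>>> {"name": "send_rows", "arguments": {
  "increments": [
    {"gripper": 0.9, "linear": [0.014, -0.043, 0], "delta_rot": [0, 0, 0.09]},
    {"gripper": 0.9, "linear": [0.024, -0.08, 0], "delta_rot": [0, 0, 0.18]},
    {"gripper": 0.9, "linear": [0.028, -0.105, 0], "delta_rot": [0, 0, 0.205]},
    {"gripper": 0.9, "linear": [0.028, -0.116, 0], "delta_rot": [0, 0, 0.205]},
    {"gripper": 0.9, "linear": [0.028, -0.116, 0], "delta_rot": [0, 0, 0.205]},
    {"gripper": 0.9, "linear": [0.028, -0.116, 0], "delta_rot": [0, 0, 0.205]}
  ]
}}

```text
clock: 14.2
position: [0.541, -0.1878, 0.1348]
ee_rot: [-0.001, 0.718, 0.696, 0.0]
contact_force: [0.1, 0.7, -4.3]
width: 0.0189
gripper_force: 80.2
```

Run:
```python
from h import *
s=shot('side');crop(s,'g4.png',265,130,365,255,4.8)
print(get_state()['width'])
go(jig((0,-.030,.050)),88.25)
```

```text
0.018955518159976013
now [ 0.5411 -0.1875  0.1349] psi 88.25 q6 -24.4 | d [ 0.0027 -0.0015 -0.0849] dpsi -0.0 rad -0.0
```

View pics/g4.png

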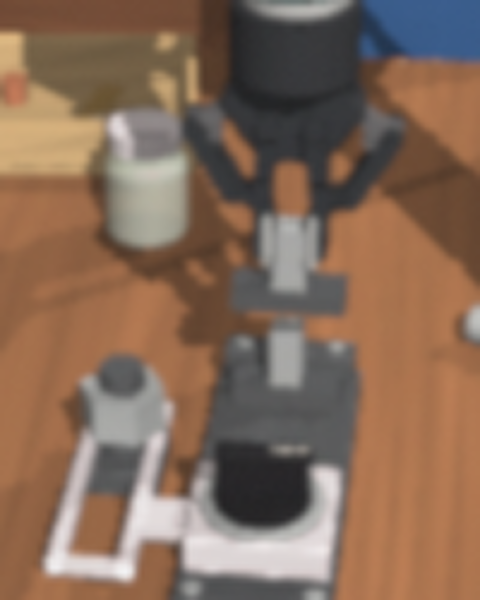

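Die B hangs square over the bed with die A standing behind it. Lowering.

>>> {"name": "send_rows", "arguments": {
  "increments": [
    {"gripper": 0.9, "linear": [0.001, 0, -0.04], "delta_rot": [0, 0, 0]},
    {"gripper": 0.9, "linear": [0.001, 0, -0.075], "delta_rot": [0, 0, 0]},
    {"gripper": 0.9, "linear": [0.001, 0, -0.085], "delta_rot": [0, 0, 0]},
    {"gripper": 0.9, "linear": [0.001, 0, -0.085], "delta_rot": [0, 0, 0]},
    {"gripper": 0.9, "linear": [0.001, 0, -0.085], "delta_rot": [0, 0, 0]}
  ]
}}

```text
clock: 14.75
position: [0.544, -0.189, 0.0513]
ee_rot: [0.001, 0.718, 0.696, 0.0]
contact_force: [-0.6, 0.6, -3.3]
width: 0.019
gripper_force: 80.0
```

Run:
```python
from h import *
print(get_state()['contact_force'])
go(jig((0,-.030,.042)),88.25)
```

```text
[-0.59855314  0.55671408 -3.32947764]
now [ 0.544  -0.189   0.0513] psi 88.27 q6 -24.4 | d [-0.0002  0.0001 -0.0093] dpsi -0.02 rad -0.0004
```

>>> {"name": "send_rows", "arguments": {
  "increments": [
    {"gripper": 0.9, "linear": [0, 0, -0.005], "delta_rot": [0, 0, 0]},
    {"gripper": 0.9, "linear": [0, 0, -0.009], "delta_rot": [0, 0, 0]},
    {"gripper": 0.9, "linear": [0, 0, -0.009], "delta_rot": [0, 0, 0]},
    {"gripper": -0.2, "linear": [0, 0, -0.009], "delta_rot": [0, 0, 0]},
    {"gripper": -0.2, "linear": [0, 0, -0.009], "delta_rot": [0, 0, 0]},
    {"gripper": -0.2, "linear": [0, 0, -0.009], "delta_rot": [0, 0, 0]},
    {"gripper": -0.2, "linear": [0, 0, 0.04], "delta_rot": [0, 0, 0]},
    {"gripper": -0.2, "linear": [0, 0, 0.08], "delta_rot": [0, 0, 0]}
  ]
}}

```text
clock: 15.55
position: [0.5424, -0.1891, 0.1307]
ee_rot: [-0.001, 0.718, 0.696, -0.0]
contact_force: [1.2, -0.8, -0.3]
width: 0.0512
gripper_force: 0.0
```

Run:
```python
from h import *
go(jig((0,.0903,.062)),178.25)
```

```text
now [ 0.5424 -0.1891  0.1307] psi 88.22 q6 -24.4 | d [ 0.005   0.1203 -0.0687] dpsi 90.03 rad 1.5714
```

>>> {"name": "send_rows", "arguments": {
  "increments": [
    {"gripper": -0.2, "linear": [0.004, 0.04, 0.01], "delta_rot": [0, 0, 0.14]},
    {"gripper": -0.2, "linear": [0.004, 0.08, 0.01], "delta_rot": [0, 0, 0.28]},
    {"gripper": -0.2, "linear": [0.004, 0.12, 0.01], "delta_rot": [0, 0, 0.42]},
    {"gripper": -0.2, "linear": [0.004, 0.12, 0.01], "delta_rot": [0, 0, 0.56]},
    {"gripper": -0.2, "linear": [0.004, 0.12, 0.01], "delta_rot": [0, 0, 0.7]},
    {"gripper": -0.2, "linear": [0.004, 0.12, 0.01], "delta_rot": [0, 0, 0.84]},
    {"gripper": -0.2, "linear": [0.004, 0.12, 0.01], "delta_rot": [0, 0, 0.98]},
    {"gripper": -0.2, "linear": [0.004, 0.12, 0.01], "delta_rot": [0, 0, 1.12]}
  ]
}}

```text
clock: 16.35
position: [0.5468, -0.0691, 0.1402]
ee_rot: [0.0, 0.236, 0.972, 0.0]
contact_force: [-0.0, 0.8, -0.4]
width: 0.0515
gripper_force: 0.0
```

>>> {"name": "send_rows", "arguments": {
  "increments": [
    {"gripper": -0.2, "linear": [0, 0, 0], "delta_rot": [0, 0, 0.14]},
    {"gripper": -0.2, "linear": [0, 0, 0], "delta_rot": [0, 0, 0.28]},
    {"gripper": -0.2, "linear": [0, 0, 0], "delta_rot": [0, 0, 0.42]},
    {"gripper": -0.2, "linear": [0, 0, 0], "delta_rot": [0, 0, 0.45]},
    {"gripper": -0.2, "linear": [0, 0, 0], "delta_rot": [0, 0, 0.45]}
  ]
}}

```text
clock: 16.85
position: [0.5468, -0.0693, 0.1401]
ee_rot: [0.0, 0.017, 1.0, 0.0]
contact_force: [0.1, 0.6, 0.6]
width: 0.051
gripper_force: 0.0
```

Run:
```python
from h import *
go(jig((0,.0903,.062)),178.25)
t=shot('top')
a=cv2.resize(t['pixels'][185:300,320:425],(548,600),interpolation=cv2.INTER_CUBIC);cv2.imwrite('pics/c5.png',a)
```

```text
now [ 0.5468 -0.0693  0.1401] psi 178.06 q6 -102.5 | d [ 0.0006  0.0005 -0.0781] dpsi 0.19 rad 0.0033
```

View pics/c5.png

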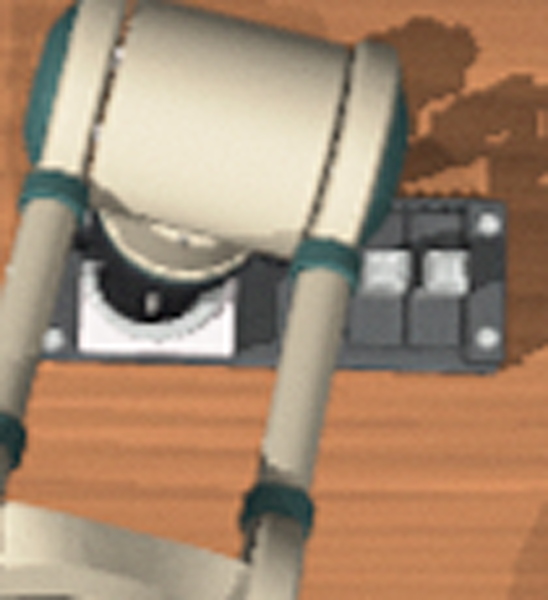

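Both dies are parallel and square near the fence, with shanks at (385,270) and (446,270). Taking the knob.

>>> {"name": "send_rows", "arguments": {
  "increments": [
    {"gripper": -0.2, "linear": [0.0005, 0.0005, -0.04], "delta_rot": [0, 0, 0]},
    {"gripper": -0.2, "linear": [0.0005, 0.0005, -0.077], "delta_rot": [0, 0, 0]},
    {"gripper": -0.2, "linear": [0.0005, 0.0005, -0.077], "delta_rot": [0, 0, 0]},
    {"gripper": 0.9, "linear": [0.0005, 0.0005, -0.077], "delta_rot": [0, 0, 0]},
    {"gripper": 0.9, "linear": [0.0005, 0.0005, -0.077], "delta_rot": [0, 0, 0]},
    {"gripper": 0.9, "linear": [0.0005, 0.0005, -0.077], "delta_rot": [0, 0, 0]},
    {"gripper": 0.9, "linear": [0.0005, 0.0005, -0.077], "delta_rot": [0, 0, 0]},
    {"gripper": 0.9, "linear": [0.0005, 0.0005, -0.077], "delta_rot": [0, 0, 0]}
  ],
  "newtons": 40
}}

```text
clock: 17.7
position: [0.5491, -0.069, 0.0651]
ee_rot: [0.002, 0.016, 1.0, -0.0]
contact_force: [-0.3, -0.4, 6.9]
width: 0.0128
gripper_force: 41.2
```

>>> {"name": "send_rows", "arguments": {
  "increments": [
    {"gripper": 0.9, "linear": [0, -0.015, 0], "delta_rot": [0, 0, 0]},
    {"gripper": 0.9, "linear": [-0.001, -0.03, 0], "delta_rot": [0, 0, 0]},
    {"gripper": 0.9, "linear": [-0.0015, -0.045, 0], "delta_rot": [0, 0, 0]},
    {"gripper": 0.9, "linear": [-0.0018, -0.055, 0], "delta_rot": [0, 0, 0]},
    {"gripper": 0.9, "linear": [-0.0018, -0.055, 0], "delta_rot": [0, 0, 0]}
  ]
}}

```text
clock: 18.2
position: [0.5473, -0.1252, 0.0651]
ee_rot: [0.002, 0.016, 1.0, -0.001]
contact_force: [-0.0, -0.5, 6.6]
width: 0.013
gripper_force: 41.2
```

Run:
```python
from h import *
s=get_state();print(s['contact_force'],s['moment'],s['width'],s['gripper_force'],(Rj.T@(s['position']-J0)))
go(jig((0,.021,.062)),178.25)
```

```text
[-4.33474170e-03 -5.08716360e-01  6.62892108e+00] [-0.21687315  0.03330899  0.05087777] 0.013006151177118317 41.227744817733765 [0.00152233 0.03382572 0.06514154]
now [ 0.5473 -0.1252  0.0651] psi 178.13 q6 -108.1 | d [-0.0019 -0.0128 -0.0031] dpsi 0.12 rad 0.0022
```

>>> {"name": "send_rows", "arguments": {
  "increments": [
    {"gripper": 0.9, "linear": [0, -0.003, 0], "delta_rot": [0, 0, 0]},
    {"gripper": 0.9, "linear": [0, -0.006, 0], "delta_rot": [0, 0, 0]},
    {"gripper": 0.9, "linear": [0, -0.009, 0], "delta_rot": [0, 0, 0]},
    {"gripper": 0.9, "linear": [0, -0.011, 0], "delta_rot": [0, 0, 0]}
  ]
}}

```text
clock: 18.6
position: [0.547, -0.1333, 0.0652]
ee_rot: [0.002, 0.017, 1.0, 0.001]
contact_force: [0.7, 6.5, 8.2]
width: 0.0128
gripper_force: 41.5
```

>>> {"name": "send_rows", "arguments": {
  "increments": [
    {"gripper": 0.9, "linear": [0, -0.002, 0], "delta_rot": [0, 0, 0]},
    {"gripper": 0.9, "linear": [0, -0.002, 0], "delta_rot": [0, 0, 0]}
  ]
}}

```text
clock: 18.8
position: [0.5469, -0.135, 0.0651]
ee_rot: [0.002, 0.017, 1.0, 0.001]
contact_force: [-0.4, 6.4, 7.5]
width: 0.0132
gripper_force: 41.5
```

>>> {"name": "send_rows", "arguments": {
  "increments": [
    {"gripper": 0.9, "linear": [0, -0.001, 0], "delta_rot": [0, 0, 0]},
    {"gripper": 0.9, "linear": [0, -0.001, 0], "delta_rot": [0, 0, 0]}
  ]
}}

```text
clock: 19.0
position: [0.5469, -0.1356, 0.0651]
ee_rot: [0.002, 0.017, 1.0, 0.002]
contact_force: [0.4, 6.7, 8.7]
width: 0.0128
gripper_force: 41.5
```

>>> {"name": "send_rows", "arguments": {
  "increments": [
    {"gripper": 0.9, "linear": [0, -0.001, 0], "delta_rot": [0, 0, 0]},
    {"gripper": 0.9, "linear": [0, -0.002, 0], "delta_rot": [0, 0, 0]},
    {"gripper": 0.9, "linear": [0, -0.002, 0], "delta_rot": [0, 0, 0]}
  ]
}}

```text
clock: 19.3
position: [0.5469, -0.1359, 0.0651]
ee_rot: [0.002, 0.017, 1.0, 0.003]
contact_force: [1.4, 12.5, 10.2]
width: 0.013
gripper_force: 41.6
```

>>> {"name": "send_rows", "arguments": {
  "increments": [
    {"gripper": 0.9, "linear": [0, -0.001, 0], "delta_rot": [0, 0, 0]},
    {"gripper": 0.9, "linear": [0, -0.002, 0], "delta_rot": [0, 0, 0]},
    {"gripper": 0.9, "linear": [0, -0.002, 0], "delta_rot": [0, 0, 0]}
  ]
}}

```text
clock: 19.6
position: [0.5469, -0.136, 0.0651]
ee_rot: [0.002, 0.018, 1.0, 0.005]
contact_force: [2.1, 16.3, 10.3]
width: 0.0134
gripper_force: 41.8
```

>>> {"name": "send_rows", "arguments": {
  "increments": [
    {"gripper": 0.9, "linear": [0, 0, 0], "delta_rot": [0, 0, -0.1]},
    {"gripper": 0.9, "linear": [0, 0, 0], "delta_rot": [0, 0, -0.2]},
    {"gripper": 0.9, "linear": [0, 0, 0], "delta_rot": [0, 0, -0.3]},
    {"gripper": 0.9, "linear": [0, 0, 0], "delta_rot": [0, 0, -0.4]},
    {"gripper": 0.9, "linear": [-0.0005, 0, 0], "delta_rot": [0, 0, -0.5]},
    {"gripper": 0.9, "linear": [-0.0005, 0, 0], "delta_rot": [0, 0, -0.6]},
    {"gripper": 0.9, "linear": [-0.0005, 0, 0], "delta_rot": [0, 0, -0.7]}
  ]
}}

```text
clock: 20.3
position: [0.5465, -0.1367, 0.0651]
ee_rot: [0.0, 0.361, 0.933, 0.005]
contact_force: [1.6, 14.6, 9.1]
width: 0.013
gripper_force: 41.7
```

>>> {"name": "send_rows", "arguments": {
  "increments": [
    {"gripper": 0.9, "linear": [0, 0, 0], "delta_rot": [0, 0, -0.1]},
    {"gripper": 0.9, "linear": [0, 0, 0], "delta_rot": [0, 0, -0.2]},
    {"gripper": 0.9, "linear": [0, 0, 0], "delta_rot": [0, 0, -0.3]},
    {"gripper": 0.9, "linear": [0, 0, 0], "delta_rot": [0, 0, -0.4]},
    {"gripper": 0.9, "linear": [0, 0, 0], "delta_rot": [0, 0, -0.5]},
    {"gripper": 0.9, "linear": [0, 0, 0], "delta_rot": [0, 0, -0.6]},
    {"gripper": 0.9, "linear": [0, 0, 0], "delta_rot": [0, 0, -0.68]},
    {"gripper": 0.9, "linear": [0, 0, 0], "delta_rot": [0, 0, -0.68]}
  ]
}}

```text
clock: 21.1
position: [0.5458, -0.137, 0.0651]
ee_rot: [-0.001, 0.65, 0.76, 0.004]
contact_force: [0.4, 14.5, 10.7]
width: 0.0131
gripper_force: 41.8
```

Run:
```python
from h import *
s=get_state();print(s['contact_force'],s['moment'],s['width'],s['gripper_force'],(Rj.T@(s['position']-J0)))
go(jig((0,.021,.062)),98)
```

```text
[ 0.40921065 14.45559386 10.73568278] [ 2.12694257 -0.04015553 -0.13817293] 0.013068340279227826 41.79126799106598 [0.00047393 0.02204826 0.0651221 ]
now [ 0.5458 -0.137   0.0651] psi 98.88 q6 -30.7 | d [-0.0005 -0.001  -0.0031] dpsi -0.88 rad -0.0154
```

>>> {"name": "send_rows", "arguments": {
  "increments": [
    {"gripper": 0.9, "linear": [0, 0.001, 0], "delta_rot": [0, 0, -0.03]},
    {"gripper": 0.9, "linear": [0, 0.002, 0], "delta_rot": [0, 0, -0.06]},
    {"gripper": 0.9, "linear": [0, 0.002, 0], "delta_rot": [0, 0, -0.06]}
  ]
}}

```text
clock: 21.4
position: [0.5458, -0.1369, 0.0651]
ee_rot: [-0.0, 0.671, 0.742, 0.002]
contact_force: [-0.3, 9.2, 9.3]
width: 0.0132
gripper_force: 45.0
```

Run:
```python
from h import *
s=get_state();print(s['contact_force'],s['moment'],s['width'],s['gripper_force'],(Rj.T@(s['position']-J0)))
go(jig((0,.021,.062)),98)
```

```text
[-0.31750412  9.22596986  9.29484167] [1.49657776 0.05402998 0.89059292] 0.01315872879246609 44.95663940906525 [0.00046918 0.0221517  0.06513191]
now [ 0.5458 -0.1369  0.0651] psi 95.75 q6 -27.2 | d [-0.0005 -0.0011 -0.0031] dpsi 2.25 rad 0.0393
```

Moment +0.89 N m: the clamp is tight. Releasing, lifting clear and looking.

>>> {"name": "send_rows", "arguments": {
  "increments": [
    {"gripper": -0.2, "linear": [0, 0, 0], "delta_rot": [0, 0, 0.02]},
    {"gripper": -0.2, "linear": [0, 0, 0], "delta_rot": [0, 0, 0.02]},
    {"gripper": -0.2, "linear": [0, 0, 0], "delta_rot": [0, 0, 0.02]},
    {"gripper": -0.2, "linear": [0, 0, 0.04], "delta_rot": [0, 0, 0.02]},
    {"gripper": -0.2, "linear": [0, 0, 0.08], "delta_rot": [0, 0, 0.02]},
    {"gripper": -0.2, "linear": [-0.05, 0, 0.1], "delta_rot": [0, 0, 0.02]},
    {"gripper": -1, "linear": [-0.1, 0, 0.12], "delta_rot": [0, 0, 0.02]},
    {"gripper": -1, "linear": [-0.15, 0, 0.12], "delta_rot": [0, 0, 0.02]}
  ]
}}

```text
clock: 22.2
position: [0.4025, -0.1409, 0.1846]
ee_rot: [0.002, 0.664, 0.748, 0.0]
contact_force: [-0.4, -0.8, 0.5]
width: 0.078
gripper_force: 0.0
```

Run:
```python
from h import *
t=shot('top');s=shot('side')
o=np.zeros((600,800,3),np.uint8)
o[:,:548]=cv2.resize(t['pixels'][185:300,320:425],(548,600),interpolation=cv2.INTER_CUBIC)
o[:250,550:800]=cv2.resize(t['pixels'][190:215,365:390],(250,250),interpolation=cv2.INTER_CUBIC)
o[260:600,550:800]=cv2.resize(s['pixels'][190:258,280:330],(250,340),interpolation=cv2.INTER_CUBIC)
cv2.imwrite('pics/c6.png',o)
for P in [jig((.095,.01,.066)),jig((.095,.01,.06)),jig((.095,.01,.08))]: print((proj(t,P)[0]-[365,190]+.45)*10+[550,0])
```

```text
[696.1523701  118.93871846]
[693.77523476 122.87787548]
[701.77882466 109.6151063 ]
```

View pics/c6.png

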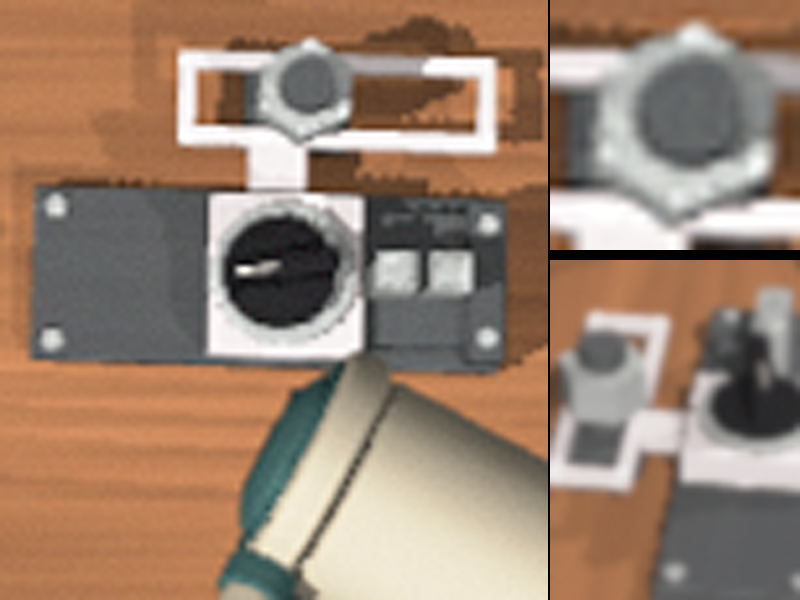

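The row is snug, with shanks at (397,272) and (450,272) and the jaw at 365. The knob lies nearly along jig y, so it's tight. The nut shows corners straight up and down the image, centre about (690,118) in the enlargement. I'll refine its centre before gripping.

Run:
```python
from h import *
np.set_printoptions(precision=4,suppress=True)
t=load('top');s=load('side')
g=cv2.cvtColor(t['pixels'],cv2.COLOR_BGR2GRAY)[190:215,365:390].astype(float)
G=cv2.resize(g,None,fx=10,fy=10,interpolation=cv2.INTER_CUBIC)
m=((G<125)&(np.hypot(*(np.indices(G.shape)-np.array([110,140])[:,None,None]))<58)).astype(np.uint8)
n,l,st,c=cv2.connectedComponentsWithStats(m);i=1+st[1:,4].argmax();u=c[i]/10-.45+[365,190];print('stud px',u,st[i])
gs=cv2.cvtColor(s['pixels'],cv2.COLOR_BGR2GRAY)
for us in [(290.6,207.2)]: print(tri(t,u,s,us),atz(t,u,.08),atz(s,us,.08),jig((.095,.01,.08)))
# reprojection check with knob/die: known TCP when knob released (0.5458,-0.137)
print('hex px ctr', atz(t,(378.6,201.8),.062))
go(jig((.095,.01,.12)),59)
```

```text
stud px [378.8069 200.8162] [  87   57  111  111 9491]
(array([ 0.6392, -0.1501,  0.0736]), np.float64(0.0021964816121722145)) [ 0.6391 -0.1494  0.08  ] [ 0.6367 -0.1406  0.08  ] [ 0.64   -0.1519  0.08  ]
hex px ctr [ 0.6397 -0.1508  0.062 ]
now [ 0.3955 -0.1382  0.1826] psi 96.69 q6 -35.4 | d [ 0.2444 -0.0137 -0.0626] dpsi -37.69 rad -0.6578
```

>>> {"name": "send_rows", "arguments": {
  "increments": [
    {"gripper": -1, "linear": [0.04, 0, -0.01], "delta_rot": [0, 0, 0.14]},
    {"gripper": -1, "linear": [0.08, 0, -0.02], "delta_rot": [0, 0, 0.28]},
    {"gripper": -1, "linear": [0.12, 0, -0.03], "delta_rot": [0, 0, 0.42]},
    {"gripper": -1, "linear": [0.16, -0.005, -0.03], "delta_rot": [0, 0, 0.56]},
    {"gripper": -1, "linear": [0.2, -0.01, -0.03], "delta_rot": [0, 0, 0.7]},
    {"gripper": -1, "linear": [0.23, -0.012, -0.03], "delta_rot": [0, 0, 0.84]},
    {"gripper": -1, "linear": [0.2445, -0.012, -0.03], "delta_rot": [0, 0, 0.98]},
    {"gripper": -1, "linear": [0.2445, -0.012, -0.03], "delta_rot": [0, 0, 1.12]}
  ]
}}

```text
clock: 23.1
position: [0.6497, -0.1523, 0.1512]
ee_rot: [0.0, 0.162, 0.987, 0.0]
contact_force: [0.0, 0.9, 0.1]
width: 0.0854
gripper_force: 0.0
```

>>> {"name": "send_rows", "arguments": {
  "increments": [
    {"gripper": -1, "linear": [0, 0, 0], "delta_rot": [0, 0, 0.14]},
    {"gripper": -1, "linear": [0, 0, 0], "delta_rot": [0, 0, 0.28]},
    {"gripper": -1, "linear": [0, 0, 0], "delta_rot": [0, 0, 0.317]},
    {"gripper": -1, "linear": [0, 0, 0], "delta_rot": [0, 0, 0.317]}
  ]
}}

```text
clock: 23.5
position: [0.6472, -0.152, 0.1519]
ee_rot: [-0.0, 0.008, 1.0, 0.0]
contact_force: [-0.4, 0.7, -0.4]
width: 0.0851
gripper_force: 0.0
```

Run:
```python
from h import *
go([.6402,-.1502,.1],179); print(get_state()['width'])
```

```text
now [ 0.6472 -0.152   0.1519] psi 179.11 q6 -108.3 | d [-0.007   0.0018 -0.0519] dpsi -0.11 rad -0.0019
0.08511221335466744
```

>>> {"name": "send_rows", "arguments": {
  "increments": [
    {"gripper": -1, "linear": [-0.007, 0.002, -0.02], "delta_rot": [0, 0, 0]},
    {"gripper": -1, "linear": [-0.007, 0.002, -0.04], "delta_rot": [0, 0, 0]},
    {"gripper": -1, "linear": [-0.007, 0.002, -0.052], "delta_rot": [0, 0, 0]},
    {"gripper": -1, "linear": [-0.007, 0.002, -0.052], "delta_rot": [0, 0, 0]},
    {"gripper": -1, "linear": [-0.007, 0.002, -0.052], "delta_rot": [0, 0, 0]}
  ]
}}

```text
clock: 24.0
position: [0.6403, -0.1499, 0.1007]
ee_rot: [0.0, 0.008, 1.0, -0.0]
contact_force: [0.5, -0.5, 0.1]
width: 0.0853
gripper_force: 0.0
```

Run:
```python
from h import *
go([.6402,-.1502,.041],179)
s=shot('side');crop(s,'n1.png',270,150,350,250,6)
P=[(.6402,-.1502,.066),(.6402,-.1502,.1)]
for p in P: print((proj(s,p)[0]-[270,150]+.4)*6)
```

```text
now [ 0.6403 -0.1499  0.1007] psi 179.13 q6 -108.4 | d [-0.0001 -0.0003 -0.0597] dpsi -0.13 rad -0.0022
[122.19299894 357.80032229]
[120.21423461 299.83111671]
```

>>> {"name": "send_rows", "arguments": {
  "increments": [
    {"gripper": -1, "linear": [0, 0, -0.025], "delta_rot": [0, 0, 0]},
    {"gripper": -1, "linear": [0, 0, -0.045], "delta_rot": [0, 0, 0]},
    {"gripper": -1, "linear": [0, 0, -0.059], "delta_rot": [0, 0, 0]},
    {"gripper": -1, "linear": [0, 0, -0.059], "delta_rot": [0, 0, 0]},
    {"gripper": 0.5, "linear": [0, 0, -0.059], "delta_rot": [0, 0, 0]},
    {"gripper": 0.5, "linear": [0, 0, -0.059], "delta_rot": [0, 0, 0]},
    {"gripper": 0.5, "linear": [0, 0, -0.059], "delta_rot": [0, 0, 0]},
    {"gripper": 0.5, "linear": [0, 0, -0.059], "delta_rot": [0, 0, 0]}
  ],
  "newtons": 40
}}

```text
clock: 24.85
position: [0.6407, -0.1496, 0.0434]
ee_rot: [0.001, 0.008, 1.0, 0.0]
contact_force: [-0.9, 0.7, 5.8]
width: 0.0458
gripper_force: 39.7
```

Run:
```python
from h import *
s=get_state();print(s['contact_force'],s['moment'],s['width'],s['gripper_force'])
go([.6402,-.1502,.041],179)
```

```text
[-0.8911618   0.70973896  5.77972135] [ 0.32592913  0.15040499 -0.07520977] 0.045847694274100716 39.728080327331554
now [ 0.6407 -0.1496  0.0434] psi 179.12 q6 -108.4 | d [-0.0005 -0.0006 -0.0024] dpsi -0.12 rad -0.0021
```

>>> {"name": "send_rows", "arguments": {
  "increments": [
    {"gripper": 0.5, "linear": [0, 0, -0.0002], "delta_rot": [0, 0, -0.13]},
    {"gripper": 0.5, "linear": [0, 0, -0.0004], "delta_rot": [0, 0, -0.26]},
    {"gripper": 0.5, "linear": [0, 0, -0.0006], "delta_rot": [0, 0, -0.39]},
    {"gripper": 0.5, "linear": [0, 0, -0.0008], "delta_rot": [0, 0, -0.52]},
    {"gripper": 0.5, "linear": [0, 0, -0.001], "delta_rot": [0, 0, -0.65]},
    {"gripper": 0.5, "linear": [0, 0, -0.0012], "delta_rot": [0, 0, -0.78]},
    {"gripper": 0.5, "linear": [0, 0, -0.0014], "delta_rot": [0, 0, -0.91]},
    {"gripper": 0.5, "linear": [0, 0, -0.0017], "delta_rot": [0, 0, -1.04]}
  ]
}}

```text
clock: 25.65
position: [0.6405, -0.1499, 0.0417]
ee_rot: [0.001, 0.505, 0.863, 0.0]
contact_force: [-1.8, 1.2, 6.4]
width: 0.0462
gripper_force: 38.4
```

Run:
```python
from h import *
s=get_state();print(s['contact_force'],s['moment'],s['width'],s['gripper_force'])
go([.6402,-.1502,.041],179)
```

```text
[-1.83429427  1.24008165  6.39626363] [0.22217512 0.18729923 0.16898647] 0.04621954028417445 38.36412444419693
now [ 0.6405 -0.1499  0.0417] psi 119.3 q6 -48.5 | d [-0.0003 -0.0003 -0.0007] dpsi 59.7 rad 1.042
```

Turning well. I'll carry on with two more stretches.

>>> {"name": "send_rows", "arguments": {
  "increments": [
    {"gripper": 0.5, "linear": [0, 0, -0.0002], "delta_rot": [0, 0, -0.13]},
    {"gripper": 0.5, "linear": [0, 0, -0.0004], "delta_rot": [0, 0, -0.26]},
    {"gripper": 0.5, "linear": [0, 0, -0.0006], "delta_rot": [0, 0, -0.39]},
    {"gripper": 0.5, "linear": [0, 0, -0.0008], "delta_rot": [0, 0, -0.52]},
    {"gripper": 0.5, "linear": [0, 0, -0.001], "delta_rot": [0, 0, -0.65]},
    {"gripper": 0.5, "linear": [0, 0, -0.0012], "delta_rot": [0, 0, -0.78]},
    {"gripper": 0.5, "linear": [0, 0, -0.0014], "delta_rot": [0, 0, -0.91]},
    {"gripper": 0.5, "linear": [0, 0, -0.0017], "delta_rot": [0, 0, -1.04]}
  ]
}}

```text
clock: 26.45
position: [0.6402, -0.1498, 0.0401]
ee_rot: [0.001, 0.867, 0.498, 0.0]
contact_force: [-2.0, 0.8, 7.0]
width: 0.0461
gripper_force: 38.5
```

>>> {"name": "send_rows", "arguments": {
  "increments": [
    {"gripper": 0.5, "linear": [0, 0, -0.0002], "delta_rot": [0, 0, -0.13]},
    {"gripper": 0.5, "linear": [0, 0, -0.0004], "delta_rot": [0, 0, -0.26]},
    {"gripper": 0.5, "linear": [0, 0, -0.0006], "delta_rot": [0, 0, -0.39]},
    {"gripper": 0.5, "linear": [0, 0, -0.0008], "delta_rot": [0, 0, -0.52]},
    {"gripper": 0.5, "linear": [0, 0, -0.001], "delta_rot": [0, 0, -0.65]},
    {"gripper": 0.5, "linear": [0, 0, -0.0012], "delta_rot": [0, 0, -0.78]},
    {"gripper": 0.5, "linear": [0, 0, -0.0014], "delta_rot": [0, 0, -0.91]},
    {"gripper": 0.5, "linear": [0, 0, -0.0017], "delta_rot": [0, 0, -1.04]}
  ]
}}

```text
clock: 27.25
position: [0.64, -0.1496, 0.0384]
ee_rot: [0.0, 1.0, 0.001, 0.001]
contact_force: [-1.5, 1.4, 7.9]
width: 0.0463
gripper_force: 38.5
```

Run:
```python
from h import *
s=get_state();print(s['contact_force'],s['moment'],s['width'],s['gripper_force'])
go([.6402,-.1502,.041],179)
```

```text
[-1.49933548  1.35130268  7.86007207] [0.24773686 0.38828775 0.15996915] 0.0463136937833622 38.49270531150978
now [ 0.64   -0.1496  0.0384] psi 0.12 q6 70.7 | d [ 0.0002 -0.0006  0.0026] dpsi 178.88 rad 3.1221
```

>>> {"name": "send_rows", "arguments": {
  "increments": [
    {"gripper": 0.5, "linear": [0, 0, -0.0002], "delta_rot": [0, 0, -0.12]},
    {"gripper": 0.5, "linear": [0, 0, -0.0004], "delta_rot": [0, 0, -0.24]},
    {"gripper": 0.5, "linear": [0, 0, -0.0006], "delta_rot": [0, 0, -0.36]},
    {"gripper": 0.5, "linear": [0, 0, -0.0008], "delta_rot": [0, 0, -0.48]},
    {"gripper": 0.5, "linear": [0, 0, -0.001], "delta_rot": [0, 0, -0.6]},
    {"gripper": 0.5, "linear": [0, 0, -0.0012], "delta_rot": [0, 0, -0.72]},
    {"gripper": 0.5, "linear": [0, 0, -0.0014], "delta_rot": [0, 0, -0.84]},
    {"gripper": 0.5, "linear": [0, 0, -0.0016], "delta_rot": [0, 0, -0.94]}
  ]
}}

```text
clock: 28.05
position: [0.6401, -0.1493, 0.0369]
ee_rot: [-0.0, 0.892, -0.452, 0.001]
contact_force: [-1.1, 2.5, 8.1]
width: 0.0462
gripper_force: 38.5
```

Run:
```python
from h import *
s=get_state();print(s['contact_force'],s['moment'],s['width'],s['gripper_force'])
go([.6402,-.1502,.041],179)
```

```text
[-1.12901964  2.52690385  8.11920846] [0.29433611 0.34860806 0.17469042] 0.0462189527258032 38.49522562100901
now [ 0.6401 -0.1493  0.0369] psi -53.69 q6 124.5 | d [ 0.0001 -0.0009  0.0041] dpsi -127.31 rad -2.222
```

>>> {"name": "send_rows", "arguments": {
  "increments": [
    {"gripper": 0.5, "linear": [0, 0, -0.0002], "delta_rot": [0, 0, -0.1]},
    {"gripper": 0.5, "linear": [0, 0, -0.0004], "delta_rot": [0, 0, -0.2]},
    {"gripper": 0.5, "linear": [0, 0, -0.0005], "delta_rot": [0, 0, -0.3]},
    {"gripper": 0.5, "linear": [0, 0, -0.0007], "delta_rot": [0, 0, -0.4]},
    {"gripper": 0.5, "linear": [0, 0, -0.0007], "delta_rot": [0, 0, -0.4]}
  ]
}}

```text
clock: 28.55
position: [0.6405, -0.1504, 0.0364]
ee_rot: [0.0, 0.786, -0.619, 0.001]
contact_force: [-1.1, -0.2, 7.6]
width: 0.0454
gripper_force: 40.2
```

Run:
```python
from h import *
s=get_state();print(s['contact_force'],s['moment'],s['width'],s['gripper_force'])
go([.6402,-.1502,.041],0)
```

```text
[-1.14879784 -0.20993819  7.61151406] [-0.23773672  0.46155102 -0.11607512] 0.045395225900139564 40.243016481399536
now [ 0.6405 -0.1504  0.0364] psi -76.43 q6 147.2 | d [-0.0003  0.0002  0.0046] dpsi 76.43 rad 1.334
```

No hard stop yet, and joint 6 is near its range, so I'm regripping 120° back.

>>> {"name": "send_rows", "arguments": {
  "increments": [
    {"gripper": -1, "linear": [0, 0, 0], "delta_rot": [0, 0, 0]},
    {"gripper": -1, "linear": [0, 0, 0], "delta_rot": [0, 0, 0]},
    {"gripper": -1, "linear": [0, 0, 0], "delta_rot": [0, 0, 0]},
    {"gripper": -1, "linear": [0, 0, 0], "delta_rot": [0, 0, 0]},
    {"gripper": -1, "linear": [0, 0, 0.04], "delta_rot": [0, 0, 0]},
    {"gripper": -1, "linear": [0, 0, 0.06], "delta_rot": [0, 0, 0.1]},
    {"gripper": -1, "linear": [0, 0, 0.06], "delta_rot": [0, 0, 0.24]},
    {"gripper": -1, "linear": [0, 0, 0.06], "delta_rot": [0, 0, 0.38]}
  ]
}}

```text
clock: 29.35
position: [0.6404, -0.1499, 0.0953]
ee_rot: [-0.0, 0.89, -0.456, 0.001]
contact_force: [-0.6, 0.6, -0.5]
width: 0.0858
gripper_force: 0.0
```

>>> {"name": "send_rows", "arguments": {
  "increments": [
    {"gripper": -1, "linear": [0, 0, 0], "delta_rot": [0, 0, 0.14]},
    {"gripper": -1, "linear": [0, 0, 0], "delta_rot": [0, 0, 0.28]},
    {"gripper": -1, "linear": [0, 0, 0], "delta_rot": [0, 0, 0.42]},
    {"gripper": -1, "linear": [0, 0, 0], "delta_rot": [0, 0, 0.56]},
    {"gripper": -1, "linear": [0, 0, 0], "delta_rot": [0, 0, 0.7]},
    {"gripper": -1, "linear": [0, 0, 0], "delta_rot": [0, 0, 0.84]},
    {"gripper": -1, "linear": [0, 0, 0], "delta_rot": [0, 0, 0.98]},
    {"gripper": -1, "linear": [0, 0, 0], "delta_rot": [0, 0, 1.12]}
  ]
}}

```text
clock: 30.15
position: [0.6397, -0.1497, 0.094]
ee_rot: [-0.0, 0.996, 0.086, -0.0]
contact_force: [0.6, 0.1, -1.0]
width: 0.0849
gripper_force: 0.0
```

>>> {"name": "send_rows", "arguments": {
  "increments": [
    {"gripper": -1, "linear": [0, 0, 0], "delta_rot": [0, 0, 0.14]},
    {"gripper": -1, "linear": [0, 0, 0], "delta_rot": [0, 0, 0.28]},
    {"gripper": -1, "linear": [0, 0, 0], "delta_rot": [0, 0, 0.42]},
    {"gripper": -1, "linear": [0, 0, 0], "delta_rot": [0, 0, 0.56]},
    {"gripper": -1, "linear": [0, 0, 0], "delta_rot": [0, 0, 0.594]},
    {"gripper": -1, "linear": [0, 0, 0], "delta_rot": [0, 0, 0.594]}
  ]
}}

```text
clock: 30.75
position: [0.6397, -0.1497, 0.094]
ee_rot: [-0.0, 0.929, 0.371, -0.0]
contact_force: [0.2, -0.4, 0.1]
width: 0.0856
gripper_force: 0.0
```

Run:
```python
from h import *
print(get_state()['width'])
go([.6402,-.1499,.036],43.6)
```

```text
0.08561850842181605
now [ 0.6397 -0.1497  0.094 ] psi 43.58 q6 27.2 | d [ 0.0005 -0.0002 -0.058 ] dpsi 0.02 rad 0.0004
```

>>> {"name": "send_rows", "arguments": {
  "increments": [
    {"gripper": -1, "linear": [0.0005, 0, -0.025], "delta_rot": [0, 0, 0]},
    {"gripper": -1, "linear": [0.0005, 0, -0.045], "delta_rot": [0, 0, 0]},
    {"gripper": -1, "linear": [0.0005, 0, -0.059], "delta_rot": [0, 0, 0]},
    {"gripper": -1, "linear": [0.0005, 0, -0.059], "delta_rot": [0, 0, 0]},
    {"gripper": 0.5, "linear": [0.0005, 0, -0.059], "delta_rot": [0, 0, 0]},
    {"gripper": 0.5, "linear": [0.0005, 0, -0.059], "delta_rot": [0, 0, 0]},
    {"gripper": 0.5, "linear": [0.0005, 0, -0.059], "delta_rot": [0, 0, 0]},
    {"gripper": 0.5, "linear": [0.0005, 0, -0.059], "delta_rot": [0, 0, 0]}
  ],
  "newtons": 50
}}

```text
clock: 31.55
position: [0.6405, -0.1494, 0.0369]
ee_rot: [0.0, 0.929, 0.371, 0.001]
contact_force: [-1.7, 1.0, 5.7]
width: 0.0451
gripper_force: 52.1
```

>>> {"name": "send_rows", "arguments": {
  "increments": [
    {"gripper": 0.5, "linear": [0, 0, -0.0002], "delta_rot": [0, 0, -0.1]},
    {"gripper": 0.5, "linear": [0, 0, -0.0003], "delta_rot": [0, 0, -0.2]},
    {"gripper": 0.5, "linear": [0, 0, -0.0003], "delta_rot": [0, 0, -0.2]}
  ]
}}

```text
clock: 31.85
position: [0.6382, -0.1513, 0.0371]
ee_rot: [0.002, 0.959, 0.283, -0.003]
contact_force: [-6.6, -1.4, 10.3]
width: 0.0451
gripper_force: 98.1
```

Run:
```python
from h import *
s=get_state();print(s['contact_force'],s['moment'],s['width'],s['gripper_force'])
go([.6402,-.1499,.036],43.6)
```

```text
[-6.57971153 -1.39239997 10.30181912] [-0.29314453  1.19062774  3.7102522 ] 0.045119678163416936 98.09845782467164
now [ 0.6382 -0.1513  0.0371] psi 32.93 q6 38.1 | d [ 0.002   0.0014 -0.0011] dpsi 10.67 rad 0.1862
```

Moment 3.7 N m: hard stop. Easing off, releasing and leaving, then a final look.

>>> {"name": "send_rows", "arguments": {
  "increments": [
    {"gripper": 0.5, "linear": [0.001, 0.001, 0], "delta_rot": [0, 0, 0.12]},
    {"gripper": -1, "linear": [0.001, 0.001, 0], "delta_rot": [0, 0, 0.12]},
    {"gripper": -1, "linear": [0.001, 0.001, 0], "delta_rot": [0, 0, 0.12]},
    {"gripper": -1, "linear": [0.001, 0.001, 0], "delta_rot": [0, 0, 0.12]},
    {"gripper": -1, "linear": [0.001, 0.001, 0], "delta_rot": [0, 0, 0.12]},
    {"gripper": -1, "linear": [0.001, 0.001, 0.04], "delta_rot": [0, 0, 0.12]},
    {"gripper": -1, "linear": [0.001, 0.001, 0.08], "delta_rot": [0, 0, 0.12]},
    {"gripper": -1, "linear": [0.001, 0.001, 0.13], "delta_rot": [0, 0, 0.12]}
  ]
}}

```text
clock: 32.65
position: [0.6403, -0.1482, 0.1645]
ee_rot: [-0.001, 0.943, 0.334, -0.001]
contact_force: [0.3, 0.4, -0.4]
width: 0.0853
gripper_force: 0.0
```

>>> {"name": "send_rows", "arguments": {
  "increments": [
    {"gripper": -1, "linear": [-0.05, 0, 0.02], "delta_rot": [0, 0, 0]},
    {"gripper": -1, "linear": [-0.1, 0, 0.02], "delta_rot": [0, 0, 0]},
    {"gripper": -1, "linear": [-0.15, -0.03, 0.02], "delta_rot": [0, 0, 0]},
    {"gripper": -1, "linear": [-0.2, -0.06, 0.02], "delta_rot": [0, 0, 0]},
    {"gripper": -1, "linear": [-0.25, -0.1, 0.02], "delta_rot": [0, 0, 0]},
    {"gripper": -1, "linear": [-0.28, -0.14, 0.02], "delta_rot": [0, 0, 0]},
    {"gripper": -1, "linear": [-0.28, -0.14, 0.02], "delta_rot": [0, 0, 0]}
  ]
}}

```text
clock: 33.35
position: [0.3592, -0.2902, 0.1853]
ee_rot: [0.001, 0.943, 0.333, -0.0]
contact_force: [0.8, -0.3, 0.3]
width: 0.085
gripper_force: 0.0
```

Run:
```python
from h import *
t=shot('top');s=shot('side')
o=np.zeros((600,800,3),np.uint8)
o[:400,:]=0
o[:300,:380]=cv2.resize(t['pixels'][190:265,325:420],(380,300),interpolation=cv2.INTER_CUBIC)
o[:600,390:800]=cv2.resize(s['pixels'][185:260,279:330],(410,600),interpolation=cv2.INTER_CUBIC)
o[310:600,:380]=cv2.resize(t['pixels'][180:350,110:333],(380,290),interpolation=cv2.INTER_AREA)
cv2.imwrite('pics/c7.png',o)
J=lambda p:jig(p)+[0,.0018,0]
for z in (.030,.0580,.066): print(z,(proj(s,J((.095,.01,z)))[0]-[279,185]+.4)*8+[390,0])
```

```text
0.03 [484.22911441 276.43364129]
0.058 [482.14243712 215.07371465]
0.066 [481.53613656 197.24510347]
```

View pics/c7.png

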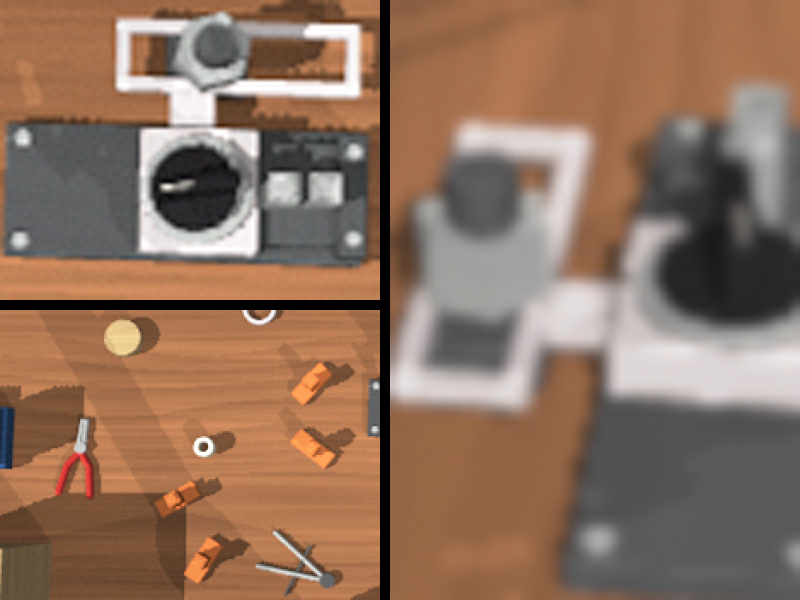

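The nut sits on the bar with more stud showing. The clamp is tight, the row snug and the bystanders unmoved. My easing turn may have backed the nut off a hair, so I'll do one gentle re-tighten and then release without easing.

>>> {"name": "send_rows", "arguments": {
  "increments": [
    {"gripper": -1, "linear": [0.04, 0.02, 0], "delta_rot": [0, 0, 0]},
    {"gripper": -1, "linear": [0.08, 0.04, 0], "delta_rot": [0, 0, 0]},
    {"gripper": -1, "linear": [0.12, 0.06, 0], "delta_rot": [0, 0, 0]},
    {"gripper": -1, "linear": [0.16, 0.08, 0], "delta_rot": [0, 0, 0]},
    {"gripper": -1, "linear": [0.2, 0.1, 0], "delta_rot": [0, 0, 0]},
    {"gripper": -1, "linear": [0.24, 0.12, 0], "delta_rot": [0, 0, 0]},
    {"gripper": -1, "linear": [0.281, 0.141, 0], "delta_rot": [0, 0, 0]},
    {"gripper": -1, "linear": [0.281, 0.141, 0], "delta_rot": [0, 0, 0]}
  ],
  "newtons": 40
}}

```text
clock: 34.25
position: [0.6478, -0.1433, 0.1838]
ee_rot: [-0.0, 0.942, 0.336, 0.002]
contact_force: [-1.0, -0.3, 0.1]
width: 0.0857
gripper_force: 0.0
```

>>> {"name": "send_rows", "arguments": {
  "increments": [
    {"gripper": -1, "linear": [0, 0, -0.04], "delta_rot": [0, 0, 0]},
    {"gripper": -1, "linear": [0, 0, -0.08], "delta_rot": [0, 0, 0]},
    {"gripper": -1, "linear": [0, 0, -0.09], "delta_rot": [0, 0, 0]},
    {"gripper": -1, "linear": [0, 0, -0.09], "delta_rot": [0, 0, 0]}
  ]
}}

```text
clock: 34.65
position: [0.6408, -0.1468, 0.0931]
ee_rot: [-0.002, 0.943, 0.334, -0.002]
contact_force: [0.3, 0.1, 0.6]
width: 0.0854
gripper_force: 0.0
```

Run:
```python
from h import *
go([.6402,-.1499,.035],41)
```

```text
now [ 0.6408 -0.1468  0.0931] psi 39.01 q6 32.0 | d [-0.0006 -0.0031 -0.0581] dpsi 1.99 rad 0.0347
```

>>> {"name": "send_rows", "arguments": {
  "increments": [
    {"gripper": -1, "linear": [-0.0005, -0.003, -0.025], "delta_rot": [0, 0, 0]},
    {"gripper": -1, "linear": [-0.0005, -0.003, -0.045], "delta_rot": [0, 0, 0]},
    {"gripper": -1, "linear": [-0.0005, -0.003, -0.058], "delta_rot": [0, 0, 0]},
    {"gripper": -1, "linear": [-0.0005, -0.003, -0.058], "delta_rot": [0, 0, 0]},
    {"gripper": 0.5, "linear": [-0.0005, -0.003, -0.058], "delta_rot": [0, 0, 0]},
    {"gripper": 0.5, "linear": [-0.0005, -0.003, -0.058], "delta_rot": [0, 0, 0]},
    {"gripper": 0.5, "linear": [-0.0005, -0.003, -0.058], "delta_rot": [0, 0, 0]},
    {"gripper": 0.5, "linear": [-0.0005, -0.003, -0.058], "delta_rot": [0, 0, 0]}
  ]
}}

```text
clock: 35.45
position: [0.6411, -0.1489, 0.0389]
ee_rot: [-0.001, 0.943, 0.334, 0.0]
contact_force: [-3.5, 4.7, 7.5]
width: 0.046
gripper_force: 39.8
```

Run:
```python
from h import *
s=get_state();print(s['contact_force'],s['moment'],s['width'],s['gripper_force'])
go([.6402,-.1499,.035],41)
```

```text
[-3.4695109   4.72290147  7.4609628 ] [ 0.86369822  0.61553682 -0.00679591] 0.04602541383112484 39.768974776379764
now [ 0.6411 -0.1489  0.0389] psi 38.97 q6 31.7 | d [-0.0009 -0.001  -0.0039] dpsi 2.03 rad 0.0353
```

>>> {"name": "send_rows", "arguments": {
  "increments": [
    {"gripper": 0.5, "linear": [0, 0, 0], "delta_rot": [0, 0, -0.02]},
    {"gripper": 0.5, "linear": [0, 0, 0], "delta_rot": [0, 0, -0.05]},
    {"gripper": 0.5, "linear": [0, 0, 0], "delta_rot": [0, 0, -0.05]}
  ]
}}

```text
clock: 35.75
position: [0.6411, -0.149, 0.0389]
ee_rot: [-0.001, 0.95, 0.311, -0.0]
contact_force: [-2.7, 5.1, 7.0]
width: 0.046
gripper_force: 45.0
```

Run:
```python
from h import *
s=get_state();print(s['contact_force'],s['moment'],s['width'],s['gripper_force'])
go([.6402,-.1499,.035],41)
```

```text
[-2.7302579   5.106395    7.04596012] [1.00120929 0.5549469  0.92938341] 0.04604897091021434 45.042432406917214
now [ 0.6411 -0.149   0.0389] psi 36.29 q6 34.5 | d [-0.0009 -0.0009 -0.0039] dpsi 4.71 rad 0.0823
```

The stop is firm at 0.93 N m. Releasing straight and retreating.

>>> {"name": "send_rows", "arguments": {
  "increments": [
    {"gripper": -1, "linear": [0, 0, 0], "delta_rot": [0, 0, 0]},
    {"gripper": -1, "linear": [0, 0, 0], "delta_rot": [0, 0, 0]},
    {"gripper": -1, "linear": [0, 0, 0], "delta_rot": [0, 0, 0]},
    {"gripper": -1, "linear": [0, 0, 0], "delta_rot": [0, 0, 0]},
    {"gripper": -1, "linear": [0, 0, 0.04], "delta_rot": [0, 0, 0]},
    {"gripper": -1, "linear": [0, 0, 0.08], "delta_rot": [0, 0, 0]},
    {"gripper": -1, "linear": [0, 0, 0.13], "delta_rot": [0, 0, 0]},
    {"gripper": -1, "linear": [-0.02, 0, 0.15], "delta_rot": [0, 0, 0]}
  ]
}}

```text
clock: 36.55
position: [0.6262, -0.152, 0.1921]
ee_rot: [0.003, 0.951, 0.31, 0.004]
contact_force: [-0.3, -0.8, -0.7]
width: 0.0857
gripper_force: 0.0
```

>>> {"name": "send_rows", "arguments": {
  "increments": [
    {"gripper": -1, "linear": [-0.04, 0, 0], "delta_rot": [0, 0, 0]},
    {"gripper": -1, "linear": [-0.08, -0.02, 0], "delta_rot": [0, 0, 0]},
    {"gripper": -1, "linear": [-0.12, -0.04, 0], "delta_rot": [0, 0, 0]},
    {"gripper": -1, "linear": [-0.16, -0.06, 0], "delta_rot": [0, 0, 0]},
    {"gripper": -1, "linear": [-0.2, -0.08, 0], "delta_rot": [0, 0, 0]},
    {"gripper": -1, "linear": [-0.24, -0.1, 0], "delta_rot": [0, 0, 0]},
    {"gripper": -1, "linear": [-0.24, -0.1, 0], "delta_rot": [0, 0, 0]},
    {"gripper": -1, "linear": [-0.24, -0.1, 0], "delta_rot": [0, 0, 0]}
  ]
}}

```text
clock: 37.35
position: [0.3814, -0.2514, 0.1873]
ee_rot: [0.0, 0.951, 0.309, 0.001]
contact_force: [1.0, 0.7, -0.2]
width: 0.0857
gripper_force: 0.0
```

Run:
```python
from h import *
p=load('top')['pixels'].astype(int)
d=shot('top')
q=d['pixels'].astype(int)
print('row/knob diff', np.abs(p-q)[225:260,325:420].mean())
print(get_state()['qd'].round(3), sign_off())
```

```text
row/knob diff 2.793483709273183
the job is handed in; nothing more can be done
[ 0.026  0.012 -0.012  0.001  0.003 -0.004] None
```

The job is handed in, with no verdict returned: the two steel dies present stand in a close row against the fence with the jaw snug, the clamp knob was turned to its tight stop before the jam nut was run down to its stop, and the other things on the bench looked unmoved.

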